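# Fit the columns into the column heater

### The job

Fit every column that lies on the bench into the column heater: turn both wing fasteners to unlocked, swing the cover right back, and lay each column fully home in a bay of its own under its clamp lever. When all are in and every clamp lever is swung shut again, shut the cover fully and turn both fasteners back to locked. Do not shut the cover on a raised lever, and leave the bottle, the caps and the calculator where they are.

Things in the scene. Friction and masses are not known exactly. Their poses are not given: they have to be found in the camera images.
- heater: column heater, a white module fixed to the bench, 200 mm deep (its x) by 290 mm wide (its y), 126 mm tall to the shut cover's flat top. Origin at the centre of its underside; x from its front (towards the robot) to its back, y to its left. Below is an open tray 72 mm high with 5 mm walls and three bays side by side, 80 mm apart, for columns lying front to back; above is a hinged hood-like cover
- cover (a joint): angle of the cover: 0 shut, 1.75 fully back; its front edge rises and goes back. The hinge is stiff: the cover stays where it is left (about 6 N at the grip lifts it) and must be pressed down to shut fully. Fastener cams hold it shut until both are turned past about 1.2
- cover_hinge (a point): middle of the cover's hinge line, on the back edge of the tray, 72 mm above the bench and 100 mm behind the heater's middle; the line runs along the heater's y
- cover_grip (a point): grip point of the cover's black grip lug: a bar 45 mm long that stands out forward from the middle of the cover's front face, 16 mm wide (heater's y), 20 mm high. The point is on its centre line, 26 mm out from the cover's front face; shut, it is 226 mm in front of the hinge line and 16 mm above it (88 mm above the bench); it moves with the cover, and points up when the cover is open
- fastener_left (a joint): angle of the left (heater's +y) quarter-turn wing fastener on the cover: 0 locked (wing lies across, along the heater's y), 1.57 unlocked (wing lies front to back). Anticlockwise from above unlocks; it has stops at both ends and stays where it is left (friction 0.09 N m). Its cam can be locked again only with the cover fully shut
- fastener_right (a joint): the same for the right (heater's -y) wing fastener; also anticlockwise to unlock
- fastener_left_grip (a point): grip point of the left wing fastener, on its upright turning axis, 22 mm above the cover's top: black wing 50 mm long (its y), 11 mm thick (its x), from 8 to 31 mm above the cover's top, on a steel hub 36 mm across. At the front left of the cover, 72 mm in front of the heater's middle and 118 mm to the left; moves with the cover
- fastener_right_grip (a point): the same for the right fastener, 118 mm to the right
- bay1 (a point): where a column's middle lies when home in the left bay, 80 mm to the left of the heater's centre line, 8 mm in front of its middle, 61 mm above the bench; x is the column's direction (either way). Its nuts lie on two rails 45 mm up, between cheeks 48 mm apart (66 mm up) and end stops 132 mm apart (60 mm up). Within 36 mm of the middle, between the rails, the floor is 31 mm up, free for fingers
- lever1 (a joint): angle of the left bay's clamp lever: 0 shut (lying over the bay from back to front, barring it; rubber pad 1.5 mm above a column's tube), 1.75 leaning back past upright; its front end rises. It stays where it is left (1 to 2 N at the tab moves it). From about 1.5 on the bay is free from above
- lever1_tab (a point): grip point in the black finger tab at the free end of the left bay's lever (steel bar 135 mm long, 14 wide, 8 thick): tab 24 mm long, 14 mm wide (heater's y), its top 10 mm above the point when shut. Shut, the point is 123 mm in front of the lever's hinge line and 16 mm above it; it moves with the lever. Hinge line along the heater's y, 83 mm above the bench, 88 mm behind the bay's middle
- bay2 (a point): where a column's middle lies when home in the middle bay, on the heater's centre line, 8 mm in front of its middle, 61 mm above the bench; x is the column's direction (either way). Its nuts lie on two rails 45 mm up, between cheeks 48 mm apart (66 mm up) and end stops 132 mm apart (60 mm up). Within 36 mm of the middle, between the rails, the floor is 31 mm up, free for fingers
- lever2 (a joint): angle of the middle bay's clamp lever: 0 shut (lying over the bay from back to front, barring it; rubber pad 1.5 mm above a column's tube), 1.75 leaning back past upright; its front end rises. It stays where it is left (1 to 2 N at the tab moves it). From about 1.5 on the bay is free from above
- lever2_tab (a point): grip point in the black finger tab at the free end of the middle bay's lever (steel bar 135 mm long, 14 wide, 8 thick): tab 24 mm long, 14 mm wide (heater's y), its top 10 mm above the point when shut. Shut, the point is 123 mm in front of the lever's hinge line and 16 mm above it; it moves with the lever. Hinge line along the heater's y, 83 mm above the bench, 88 mm behind the bay's middle
- bay3 (a point): where a column's middle lies when home in the right bay, 80 mm to the right of the heater's centre line, 8 mm in front of its middle, 61 mm above the bench; x is the column's direction (either way). Its nuts lie on two rails 45 mm up, between cheeks 48 mm apart (66 mm up) and end stops 132 mm apart (60 mm up). Within 36 mm of the middle, between the rails, the floor is 31 mm up, free for fingers
- lever3 (a joint): angle of the right bay's clamp lever: 0 shut (lying over the bay from back to front, barring it; rubber pad 1.5 mm above a column's tube), 1.75 leaning back past upright; its front end rises. It stays where it is left (1 to 2 N at the tab moves it). From about 1.5 on the bay is free from above
- lever3_tab (a point): grip point in the black finger tab at the free end of the right bay's lever (steel bar 135 mm long, 14 wide, 8 thick): tab 24 mm long, 14 mm wide (heater's y), its top 10 mm above the point when shut. Shut, the point is 123 mm in front of the lever's hinge line and 16 mm above it; it moves with the lever. Hinge line along the heater's y, 83 mm above the bench, 88 mm behind the bay's middle
- column1: steel column: bright tube 26 mm in diameter with a darker hexagon nut at each end (32 mm across flats, 37 across corners, from 34 to 60 mm either side of the middle), 120 mm long over all, about 0.3 kg, both ends alike. Origin at its middle on the tube's axis, 16 mm up when it lies on the bench; x runs along the tube. May be absent
- column2: steel column: bright tube 26 mm in diameter with a darker hexagon nut at each end (32 mm across flats, 37 across corners, from 34 to 60 mm either side of the middle), 120 mm long over all, about 0.3 kg, both ends alike. Origin at its middle on the tube's axis, 16 mm up when it lies on the bench; x runs along the tube. May be absent
- column3: steel column: bright tube 26 mm in diameter with a darker hexagon nut at each end (32 mm across flats, 37 across corners, from 34 to 60 mm either side of the middle), 120 mm long over all, about 0.3 kg, both ends alike. Origin at its middle on the tube's axis, 16 mm up when it lies on the bench; x runs along the tube. May be absent
- bottle: bystander: clear solvent bottle with a blue cap, 84 mm in diameter, 190 mm tall; origin at the centre of its foot
- cap1: bystander: blue bottle cap lying on a paper wiper, 48 mm in diameter, 23 mm high; origin at the centre of its underside
- cap2: bystander: blue bottle cap lying on a paper wiper, 48 mm in diameter, 23 mm high; origin at the centre of its underside
- calculator: bystander: black pocket calculator, 140 x 75 x 12 mm; origin at the centre of its underside
Things that resemble listed ones, but are neither listed nor needed, are in the scene too. Leave any orange, pink or red look-alike of the column3 alone.

How it is judged:
On the way, in this order (a step that is already met when the one before it is completed fails the run):
1. both wing fasteners are turned to unlocked with the cover still shut (value of joint each of fastener_left, fastener_right above 1.3 rad and value of joint cover below 0.1 rad), for 0.2 s.
2. the cover is swung back (value of joint cover above 1.2 rad), for 0.2 s.
3. with the cover open, every column lies home in a bay and every clamp lever is shut (((distance between column1 and bay1 below 0.012 m and angle between the x axis of column1 and the x axis of bay1, either way round below 0.12 rad) or (distance between column1 and bay2 below 0.012 m and angle between the x axis of column1 and the x axis of bay2, either way round below 0.12 rad) or (distance between column1 and bay3 below 0.012 m and angle between the x axis of column1 and the x axis of bay3, either way round below 0.12 rad)) and ((distance between column2 and bay1 below 0.012 m and angle between the x axis of column2 and the x axis of bay1, either way round below 0.12 rad) or (distance between column2 and bay2 below 0.012 m and angle between the x axis of column2 and the x axis of bay2, either way round below 0.12 rad) or (distance between column2 and bay3 below 0.012 m and angle between the x axis of column2 and the x axis of bay3, either way round below 0.12 rad)) and ((distance between column3 and bay1 below 0.012 m and angle between the x axis of column3 and the x axis of bay1, either way round below 0.12 rad) or (distance between column3 and bay2 below 0.012 m and angle between the x axis of column3 and the x axis of bay2, either way round below 0.12 rad) or (distance between column3 and bay3 below 0.012 m and angle between the x axis of column3 and the x axis of bay3, either way round below 0.12 rad)) and value of joint each of lever1, lever2, lever3 below 0.08 rad and value of joint cover above 0.8 rad), for 0.2 s.
4. the cover is fully shut over them (value of joint cover below 0.03 rad), for 0.2 s.
5. both fasteners are turned back to locked (value of joint each of fastener_left, fastener_right below 0.2 rad and value of joint cover below 0.03 rad), for 0.2 s.
At the end, for the whole second after the job is handed in: Every column present lies still in a bay (its middle within 12 mm of the bay point, within 0.12 rad of its direction), all levers are shut (under 0.08 rad), the cover is shut (under 0.03 rad) and both fasteners are locked (under 0.2 rad) (all of step 5 and ((distance between column1 and bay1 below 0.012 m and angle between the x axis of column1 and the x axis of bay1, either way round below 0.12 rad) or (distance between column1 and bay2 below 0.012 m and angle between the x axis of column1 and the x axis of bay2, either way round below 0.12 rad) or (distance between column1 and bay3 below 0.012 m and angle between the x axis of column1 and the x axis of bay3, either way round below 0.12 rad)) and ((distance between column2 and bay1 below 0.012 m and angle between the x axis of column2 and the x axis of bay1, either way round below 0.12 rad) or (distance between column2 and bay2 below 0.012 m and angle between the x axis of column2 and the x axis of bay2, either way round below 0.12 rad) or (distance between column2 and bay3 below 0.012 m and angle between the x axis of column2 and the x axis of bay3, either way round below 0.12 rad)) and ((distance between column3 and bay1 below 0.012 m and angle between the x axis of column3 and the x axis of bay1, either way round below 0.12 rad) or (distance between column3 and bay2 below 0.012 m and angle between the x axis of column3 and the x axis of bay2, either way round below 0.12 rad) or (distance between column3 and bay3 below 0.012 m and angle between the x axis of column3 and the x axis of bay3, either way round below 0.12 rad)) and value of joint each of lever1, lever2, lever3 below 0.08 rad and linear speed of each of column1, column2, column3 below 0.03 m/s); the robot touches nothing.
It fails at once if the bottle, a cap or the calculator is moved by more than 30 mm (distance of any of bottle, cap1, cap2, calculator from where it was at the start of the episode above 0.03 m).
It fails at once if the cover is swung down (below 0.5 rad) on a raised clamp lever (above 0.5 rad) (value of joint cover below 0.5 rad and value of joint any of lever1, lever2, lever3 above 0.5 rad).
Of column1, column2, column3 only 2 to 3 are there at a start; the rules pass over those that are not, and their reading is None.
At some moment in a run one of column1, column2, column3 may be knocked a few centimetres aside while the robot is not near it.
Once in a run the grip may slacken for a moment while it holds something.
It also fails if it takes over 210 s, if anything falls off the work surface, if the arm or the gripper's body presses on something with over 40 N, if the wrist force passes 120 N, or if a joint passes its speed limit or range.

### The arm

A 7-joint arm with a two-finger parallel gripper is mounted at the origin on the work surface. World frame = base frame: x ahead of the robot, y to its left, z up, the work surface at z = 0. Lengths are in m, angles in rad, forces in N, time in s.
With the tool pointing down it reaches from about 0.4 to 0.85 m from the base axis. Payload 4.5 kg.
Tool frame: the origin (TCP) lies at the very end of the fingers, on their centre line; the grasp point (between the pads) lies 19 mm behind it; z points along the fingers, y is the line along which they close (so a half turn about z gives the same grasp; the last joint's range is limited). The gripper opens to 88 mm and grips with 3 to 60 N. Pads are 18 mm wide; open, the fingers measure 123 mm over their backs; the gripper's body (75 mm by 187 mm) begins 45 mm behind the grasp point.
Start: joints at [1.355, 0.689, -0.195, 1.565, 0.157, 0.902, -0.215], TCP at [0.155, -0.606, 0.239] pointing down, gripper open.
Joint ranges: [-3.01, 3.01], [-0.46, 2.08], [-1.47, 1.51], [0.13, 2.56], [-1, 4.14], [0.04, 2.09], [-2.66, 2.66]. Speed limits (rad/s): [2.57, 2.57, 3.14, 3.14, 3.14, 3.14, 3.14].

### API

Orientations are given as a unit quaternion [x, y, z, w].
In Python, from plant import r, eyes, nets gives the robot as it stands.
- The arm moves only by the shell command python3 -m pendant 'ROWS' [FORCE]. ROWS is JSON, a list of rows, each an object of numbers: "claw": the opening, from 0 (shut) to 1 (fully open); "dx", "dy", "dz": the shift along the world's x, y, z in mm; "twist": the turn about the world's z in rad. In form: [{"claw": .., "dx": .., "dy": .., "dz": .., "twist": ..}, ...]. A call has 1 to 8 rows; each row is the pose to reach, as a shift and turn from the pose commanded when the call began; what a row does not reach only later rows make up. A row lasts 1/10 s, in which the tool goes at most 50 mm and 8.59 degrees, less where a joint would pass 70% of its speed; a pose out of reach is approached as far as the arm can. A call with a gripper value outside its range is refused whole. The fingers move at their own pace and stop on an object; FORCE is the grip in N (left out, the last holds). Time passes only in rows, so rows that repeat a pose let the fingers close. It gives the time, the measured TCP pose, the force, the opening and the grip force at its end, in the units of the state.
- r.get_state(): the state, without advancing time (a new reading comes with each control period).
- eyes.snapshot(name): name is "scene" or "top" or "wrist"; returns (picture, depth): 400x640x3 uint8, blue, green, red; 400x640 float32, m along the optical axis (not along the pixel's ray), 0 where there is no reading.
- eyes.camera_info(name): a dict with "K" (3x3 intrinsics, pixels), "world_to_cam" (4x4, takes a point from world to camera coordinates); the wrist camera has in their place "T_tool_cam" (4x4, takes a point from camera to tool coordinates, whose origin is the TCP and whose axes are the flange's). Camera axes: x right, y down, z forward; pixel columns grow to the right and rows downward; lengths in m; the calibration is good to about 2 mm. A picture is of the moment at which its call begins: read the wrist's pose just before it. camera_info takes no time and is no camera call.
- r.finish_job(): hands the job in; it is judged then, once.
Trained networks look in the newest picture that a camera, given by its name, has taken for a name from the list of things; names that differ only in an ending like _2 or _b are one class to them, and where a whole thing is asked for, a point or a joint stands for the part that bears it (a point fixed in the world has none). Each returns a list of dicts, best first, with "confidence" (0 to 1); they miss things now and then, are a little off and sometimes report something else, mostly with a low value. They report only what shows in the picture. A call takes as long as a camera call. They do not tell look-alikes from the thing itself.
- nets.spot_in(camera, query): "box" ([left, top, width, height] as shares, 0 to 1, of the picture: columns of its width, rows of its height, round what is visible of it).
- nets.place_of(camera, query): "position" ([column, row] as shares, 0 to 1, of the picture: columns of its width, rows of its height: a listed point, or the origin of a listed thing).
The state is a dict: "clock": time; "q": joint angles; "qd": joint speeds; "joint_torque": joint torques, N m; "tool_pos": TCP position; "eef_rot": TCP orientation; "contact_force": force on the tool from outside, world axes, zero at the start; "moment": the same for the moment, N m; "opening": opening from 0.0 (shut) to 1.0 (fully open); "finger_force": force on a finger pad.
Only numpy, scipy, OpenCV 4.12 (cv2) and the standard library are available. Lean on these libraries where they do the work, as an engineer would, in place of code of your own. Each camera call takes 0.05 s, during which the arm holds its last target. There are 200 camera calls.

## Working session

There is one attempt and no reset: what is moved stays moved. The work goes in short steps, Python scripts to look and compute and a shell command to move; the robot and the scene stay as the last step left them, time stands still between calls to the robot, and variables do not carry over. Pictures are saved under pics/ and viewed, at most 14 in all, crops included, and the job is handed in when it is done.

```bash
ls; mkdir -p pics
cat > h.py <<'E'
import numpy as np, cv2
from plant import r, eyes, nets
from scipy.spatial.transform import Rotation as R
def cam2world(name, st=None):
    ci=eyes.camera_info(name); K=np.array(ci["K"])
    if "world_to_cam" in ci: return K,np.linalg.inv(np.array(ci["world_to_cam"]))
    st=st or r.get_state(); T=np.eye(4); T[:3,:3]=R.from_quat(st["eef_rot"]).as_matrix(); T[:3,3]=st["tool_pos"]
    return K,T@np.array(ci["T_tool_cam"])
def ray_z(name,u,v,z,st=None):
    K,T=cam2world(name,st); d=T[:3,:3]@np.linalg.solve(K,[u,v,1.]); o=T[:3,3]
    return o+d*(z-o[2])/d[2]
def pts(name,dep,st=None):
    K,T=cam2world(name,st); v,u=np.mgrid[0:400,0:640]
    c=np.stack([(u-K[0,2])/K[0,0]*dep,(v-K[1,2])/K[1,1]*dep,dep],-1)
    return c@T[:3,:3].T+T[:3,3]
E
python3 - <<'E'
from h import *
s=r.get_state(); print({k:np.round(v,3).tolist() for k,v in s.items()})
for n in("scene","top"):
    p,d=eyes.snapshot(n); cv2.imwrite(f"pics/{n}0.png",p); np.save(f"pics/{n}0.npy",d)
    for q in("column1","heater","fastener_left_grip","fastener_right_grip","cover_grip","bottle","cap1","calculator"):
        for x in nets.place_of(n,q)[:5]:
            u,v=x["position"][0]*640,x["position"][1]*400
            z={"column1":.016,"heater":0,"cover_grip":.088,"bottle":0,"cap1":0,"calculator":0}.get(q,.148)
            print(n,q,round(x["confidence"],2),round(u),round(v),np.round(ray_z(n,u,v,z),3))
E
```

```text
pics
{'clock': 0.0, 'q': [1.355, 0.69, -0.195, 1.566, 0.157, 0.902, -0.215], 'qd': [0.0, 0.0, -0.001, 0.001, -0.001, 0.001, -0.001], 'joint_torque': [-0.001, -52.758, -1.267, -15.343, -0.053, 0.006, 0.0], 'tool_pos': [0.154, -0.605, 0.238], 'eef_rot': [0.992, 0.125, -0.0, -0.001], 'contact_force': [0.275, 0.846, -0.374], 'moment': [-0.043, 0.022, -0.004], 'finger_force': 0.0, 'opening': 0.998}
scene column1 0.89 304 290 [ 0.714 -0.117  0.016]
scene column1 0.85 188 270 [ 0.487 -0.377  0.016]
scene column1 0.78 244 230 [ 0.391 -0.176  0.016]
scene column1 0.6 200 238 [ 0.362 -0.314  0.016]
scene column1 0.59 257 275 [ 0.6   -0.211  0.016]
scene heater 0.65 356 229 [0.546 0.163 0.   ]
scene fastener_left_grip 0.53 377 171 [0.457 0.299 0.148]
scene fastener_right_grip 0.48 322 198 [0.515 0.045 0.148]
scene cover_grip 0.85 337 189 [0.412 0.166 0.088]
scene bottle 0.88 441 200 [0.553 0.546 0.   ]
scene cap1 0.66 340 184 [0.269 0.266 0.   ]
scene calculator 0.83 180 317 [ 0.63  -0.433  0.   ]
top column1 0.8 457 263 [ 0.344 -0.313  0.016]
top column1 0.77 453 118 [ 0.789 -0.312  0.016]
top column1 0.74 478 216 [ 0.485 -0.38   0.016]
top column1 0.71 331 122 [0.77  0.065 0.016]
top column1 0.64 420 180 [ 0.591 -0.209  0.016]
top heater 0.95 300 193 [0.545 0.158 0.   ]
top fastener_left_grip 0.44 245 216 [0.458 0.292 0.148]
top fastener_right_grip 0.62 337 202 [0.502 0.044 0.148]
top cover_grip 0.83 300 229 [0.429 0.148 0.088]
top bottle 0.83 175 189 [0.554 0.548 0.   ]
top cap1 0.71 259 286 [0.262 0.272 0.   ]
top cap1 0.51 237 272 [0.303 0.34  0.   ]
top calculator 0.58 497 167 [ 0.637 -0.447  0.   ]
top calculator 0.4 474 216 [ 0.484 -0.375  0.   ]
```

View pics/top0.png

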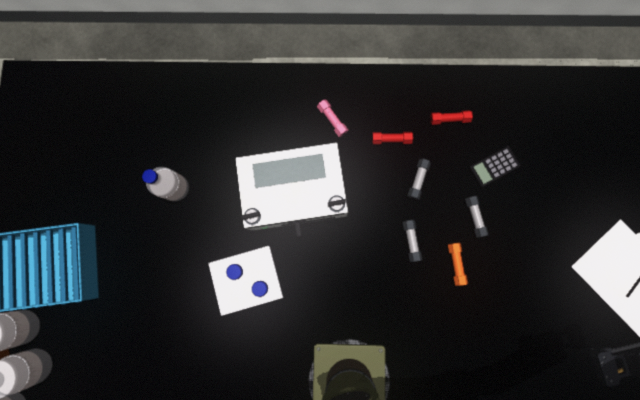

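View pics/scene0.png

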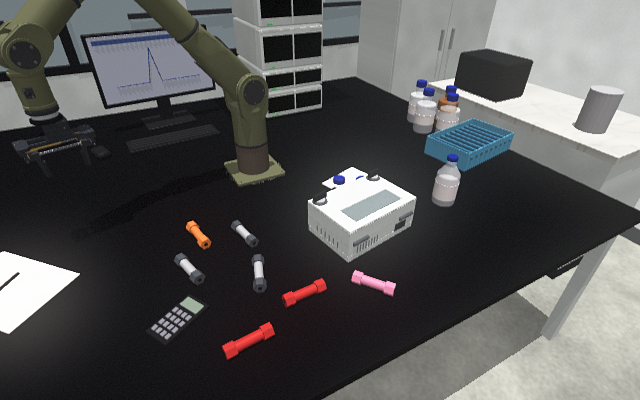

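Top view: three bright columns at (420,179), (477,217), (412,241). The orange, red and pink ones are look-alikes. The heater is at (295,188), with both fastener wings at (252,215) and (336,203), and the calculator at (495,166). I'll fit the heater pose from depth next.

Run:
```python
from h import *
d=np.load("pics/top0.npy"); P=pts("top",d)
m=(P[...,2]>.118)&(P[...,2]<.134)&(abs(P[...,0]-.547)<.2)&(abs(P[...,1]-.16)<.25)
print(m.sum(), np.median(P[m][:,2]))
q=P[m][:,:2].astype(np.float32)
rc=cv2.minAreaRect(q*1000); print(rc); print(cv2.boxPoints(rc))
m2=(P[...,2]>.136)&(P[...,2]<.17)&(abs(P[...,0]-.547)<.2)&(abs(P[...,1]-.16)<.2)
for a in (P[m2&(P[...,1]>.16)],P[m2&(P[...,1]<.16)]): print(len(a),a.mean(0))
m3=(P[...,2]>.01)&(P[...,2]<.05)&(P[...,1]<-.1)&(P[...,1]>-.45)&(P[...,0]>.38)&(P[...,0]<.65)
n,l,s,c=cv2.connectedComponentsWithStats(m3.astype(np.uint8))
for i in range(1,n):
    if s[i,4]>20:
        a=P[l==i]; b=cv2.minAreaRect((a[:,:2]*1000).astype(np.float32)); w=np.linalg.svd(a[:,:2]-a[:,:2].mean(0))[2][0]
        print(s[i,4],b,np.round(c[i]),"ang",np.arctan2(w[1],w[0]),a[:,2].max())
```

```text
7065 0.1257027060773992
((550.5001220703125, 174.14187622070312), (202.39596557617188, 290.2718811035156), 9.618638038635254)
[[426.47412   300.32834  ]
 [474.97546    14.1371765]
 [674.5261     47.955414 ]
 [626.0248    334.14658  ]]
104 [0.45897234 0.27637158 0.15225466]
102 [0.49821416 0.04563894 0.15184734]
405 ((592.6992797851562, -203.356201171875), (36.90093994140625, 121.4234390258789), 71.5164566040039) [418. 179.] ang 2.8231708192549037 0.038474987014978534
375 ((623.2515869140625, -410.73956298828125), (71.91909790039062, 83.90828704833984), 29.223182678222656) [486. 172.] ang 1.6723343525136165 0.020991037692779546
429 ((481.9234619140625, -373.4539794921875), (121.2847671508789, 35.88040542602539), 15.31243896484375) [476. 217.] ang -2.8821627579492257 0.036799920074404247
292 ((422.4949951171875, -178.66326904296875), (86.38887023925781, 36.55018997192383), 10.48607349395752) [410. 234.] ang -2.949977561503327 0.03650431884832961
84 ((389.9664001464844, -306.7713928222656), (20.61025047302246, 37.774749755859375), 6.7506632804870605) [454. 247.] ang -1.5056164365873734 0.03758725250237904
```

```bash
python3 -m pendant '[{"dx":280,"dy":250,"twist":0.74,"claw":0.6},{"dx":280,"dy":250,"twist":0.74,"claw":0.6},{"dx":280,"dy":250,"twist":0.74,"claw":0.6},{"dx":280,"dy":250,"twist":0.74,"claw":0.6},{"dx":280,"dy":250,"twist":0.74,"claw":0.6},{"dx":280,"dy":250,"twist":0.74,"claw":0.6},{"dx":280,"dy":250,"twist":0.74,"claw":0.6},{"dx":280,"dy":250,"twist":0.74,"claw":0.6}]' 30
python3 -m pendant '[{"dx":40,"dy":380,"twist":0.75,"claw":0.6},{"dx":40,"dy":380,"twist":0.75,"claw":0.6},{"dx":40,"dy":380,"twist":0.75,"claw":0.6},{"dx":40,"dy":380,"twist":0.75,"claw":0.6},{"dx":40,"dy":380,"twist":0.75,"claw":0.6},{"dx":40,"dy":380,"twist":0.75,"claw":0.6},{"dx":40,"dy":380,"twist":0.75,"claw":0.6},{"dx":40,"dy":380,"twist":0.75,"claw":0.6}]'
python3 - <<'E'
from h import *
s=r.get_state(); print(np.round(s["q"],2),np.round(s["tool_pos"],4)); 
R_=R.from_quat(s["eef_rot"]).as_matrix(); print("psi",np.arctan2(-R_[0,1],R_[1,1]), R_[:,2])
E
```

```text
[ 1.35  0.69 -0.19  1.57  0.16  0.9  -0.22] [ 0.1545 -0.6056  0.2388]
psi -2.8918071195555184 [ 6.88318905e-06 -1.04531025e-04 -9.99999995e-01]validation failed for argument at $[0]...
validation failed for argument at $[0]...
```

```bash
python3 -m pendant '[{"dx":280,"dy":250,"dz":0,"twist":0.74,"claw":0.6},{"dx":280,"dy":250,"dz":0,"twist":0.74,"claw":0.6},{"dx":280,"dy":250,"dz":0,"twist":0.74,"claw":0.6},{"dx":280,"dy":250,"dz":0,"twist":0.74,"claw":0.6},{"dx":280,"dy":250,"dz":0,"twist":0.74,"claw":0.6},{"dx":280,"dy":250,"dz":0,"twist":0.74,"claw":0.6},{"dx":280,"dy":250,"dz":0,"twist":0.74,"claw":0.6},{"dx":280,"dy":250,"dz":0,"twist":0.74,"claw":0.6}]' 30
cat > st.py <<'E'
from h import *
s=r.get_state(); R_=R.from_quat(s["eef_rot"]).as_matrix()
print("t",s["clock"],"q",np.round(s["q"],2),"tcp",np.round(s["tool_pos"],4),"psi",round(np.arctan2(-R_[0,1],R_[1,1]),3),"F",np.round(s["contact_force"],1),"open",round(s["opening"],3),"ff",round(s["finger_force"],1))
E
python3 st.py
```

```text
clock: 1.7
tool_pos: [0.4387, -0.3513, 0.2392]
eef_rot: [0.879, 0.478, 0.002, 0.0]
contact_force: [0.4, 0.5, 0.6]
opening: 0.596
finger_force: 0.0
t 1.7 q [ 0.82  0.62 -0.38  1.75  0.29  0.82 -0.27] tcp [ 0.4387 -0.3513  0.2392] psi -2.146 F [0.4 0.5 0.6] open 0.596 ff 0.0
```

```bash
python3 -m pendant '[{"dx":58,"dy":390,"dz":0,"twist":0.745,"claw":0.6},{"dx":58,"dy":390,"dz":0,"twist":0.745,"claw":0.6},{"dx":58,"dy":390,"dz":0,"twist":0.745,"claw":0.6},{"dx":58,"dy":390,"dz":0,"twist":0.745,"claw":0.6},{"dx":58,"dy":390,"dz":0,"twist":0.745,"claw":0.6},{"dx":58,"dy":390,"dz":0,"twist":0.745,"claw":0.6},{"dx":58,"dy":390,"dz":0,"twist":0.745,"claw":0.6},{"dx":58,"dy":390,"dz":0,"twist":0.745,"claw":0.6}]'>/dev/null
python3 st.py
python3 - <<'E'
from h import *
s=r.get_state(); p,d=eyes.snapshot("wrist"); cv2.imwrite("pics/w1.png",p); P=pts("wrist",d,s)
m=(P[...,2]>.145)&(P[...,2]<.17)&(abs(P[...,0]-.499)<.04)&(abs(P[...,1]-.046)<.05)
print(m.sum(),P[m].mean(0),cv2.minAreaRect((P[m][:,:2]*1000).astype(np.float32)))
for q in("fastener_right_grip","cover_grip"):
    for x in nets.place_of("wrist",q)[:2]: print(q,x, ray_z("wrist",x["position"][0]*640,x["position"][1]*400,.148 if q[0]=="f" else .088,s))
E
```

```text
t 2.5 q [ 0.19  0.56 -0.56  1.94  0.42  0.75 -0.45] tcp [0.4928 0.037  0.2391] psi -1.406 F [ 1.6 -0.1  0.1] open 0.597 ff 0.0
1085 [0.50024731 0.04525078 0.15644711] ((500.6648864746094, 43.68269348144531), (11.015283584594727, 50.001182556152344), 12.322940826416016)
fastener_right_grip {'position': [0.5206, 0.4908], 'confidence': 0.79} [0.50098348 0.04284167 0.148     ]
cover_grip {'position': [0.4108, 0.085], 'confidence': 0.58} [0.42734107 0.15004756 0.088     ]
```

View pics/w1.png

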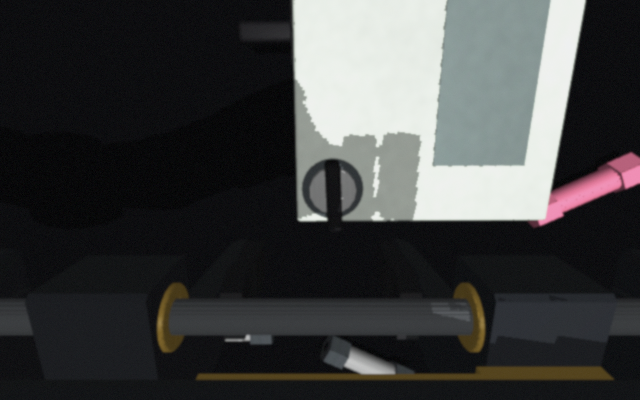

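The fastener wing is at (333,190) in the wrist image, and its position agrees with the top view to about 2 mm. I'll grip it and turn it.

```bash
python3 -m pendant '[{"dx":7,"dy":7,"dz":-40,"twist":0,"claw":0.5},{"dx":7,"dy":7,"dz":-70,"twist":0,"claw":0.5},{"dx":7,"dy":7,"dz":-95,"twist":0,"claw":0.5},{"dx":7,"dy":7,"dz":-105,"twist":0,"claw":0.5},{"dx":7,"dy":7,"dz":-105,"twist":0,"claw":0.0},{"dx":7,"dy":7,"dz":-105,"twist":0,"claw":0.0},{"dx":7,"dy":7,"dz":-105,"twist":0,"claw":0.0},{"dx":7,"dy":7,"dz":-105,"twist":0,"claw":0.0}]' 30
python3 -m pendant '[{"dx":0,"dy":0,"dz":0,"twist":0,"claw":0},{"dx":0,"dy":0,"dz":0,"twist":0.1,"claw":0},{"dx":0,"dy":0,"dz":0,"twist":0.2,"claw":0},{"dx":0,"dy":0,"dz":0,"twist":0.32,"claw":0},{"dx":0,"dy":0,"dz":0,"twist":0.44,"claw":0},{"dx":0,"dy":0,"dz":0,"twist":0.56,"claw":0},{"dx":0,"dy":0,"dz":0,"twist":0.68,"claw":0},{"dx":0,"dy":0,"dz":0,"twist":0.8,"claw":0}]'
python3 -m pendant '[{"dx":0,"dy":0,"dz":0,"twist":0.12,"claw":0},{"dx":0,"dy":0,"dz":0,"twist":0.24,"claw":0},{"dx":0,"dy":0,"dz":0,"twist":0.36,"claw":0},{"dx":0,"dy":0,"dz":0,"twist":0.48,"claw":0},{"dx":0,"dy":0,"dz":0,"twist":0.6,"claw":0},{"dx":0,"dy":0,"dz":0,"twist":0.7,"claw":0},{"dx":0,"dy":0,"dz":0,"twist":0.78,"claw":0},{"dx":0,"dy":0,"dz":0,"twist":0.78,"claw":0}]'
python3 st.py; python3 -c "from h import *;print(r.get_state()['moment'])"
```

```text
clock: 3.45
tool_pos: [0.5001, 0.0411, 0.1355]
eef_rot: [0.647, 0.762, 0.001, 0.001]
contact_force: [6.5, -0.8, 2.2]
opening: 0.162
finger_force: 5.4
clock: 4.25
tool_pos: [0.5037, 0.0429, 0.1355]
eef_rot: [0.297, 0.955, 0.003, 0.003]
contact_force: [5.8, 3.0, 0.6]
opening: 0.124
finger_force: 31.1
clock: 5.05
tool_pos: [0.5041, 0.0455, 0.1356]
eef_rot: [-0.087, 0.996, 0.004, 0.005]
contact_force: [7.7, 7.2, -2.3]
opening: 0.122
finger_force: 30.5
t 5.05 q [ 0.32  0.83 -0.84  2.01  0.94  0.74  0.63] tcp [0.5041 0.0455 0.1356] psi 0.175 F [ 7.7  7.2 -2.3] open 0.122 ff 30.5
[ 1.30369215 -1.74233177 -0.16679124]
```

```bash
python3 -m pendant '[{"dx":0,"dy":0,"dz":0,"twist":0,"claw":0.5},{"dx":0,"dy":0,"dz":0,"twist":0,"claw":0.5},{"dx":0,"dy":0,"dz":20,"twist":0,"claw":0.5},{"dx":0,"dy":0,"dz":60,"twist":-0.1,"claw":0.5},{"dx":-10,"dy":50,"dz":70,"twist":-0.25,"claw":0.5},{"dx":-20,"dy":100,"dz":70,"twist":-0.4,"claw":0.5},{"dx":-30,"dy":150,"dz":70,"twist":-0.55,"claw":0.5},{"dx":-42,"dy":200,"dz":70,"twist":-0.7,"claw":0.5}]'
python3 -m pendant '[{"dx":0,"dy":32,"dz":0,"twist":-0.87,"claw":0.5},{"dx":0,"dy":32,"dz":0,"twist":-0.87,"claw":0.5},{"dx":0,"dy":32,"dz":0,"twist":-0.87,"claw":0.5},{"dx":0,"dy":32,"dz":0,"twist":-0.87,"claw":0.5},{"dx":0,"dy":32,"dz":0,"twist":-0.87,"claw":0.5},{"dx":0,"dy":32,"dz":0,"twist":-0.87,"claw":0.5},{"dx":0,"dy":32,"dz":0,"twist":-0.87,"claw":0.5}]'
python3 st.py
python3 - <<'E'
from h import *
s=r.get_state(); p,d=eyes.snapshot("wrist"); cv2.imwrite("pics/w2.png",p); P=pts("wrist",d,s)
m=(P[...,2]>.145)&(P[...,2]<.17)&(abs(P[...,0]-.46)<.04)&(abs(P[...,1]-.278)<.05)
print(m.sum(),P[m].mean(0),cv2.minAreaRect((P[m][:,:2]*1000).astype(np.float32)))
E
```

```text
clock: 5.85
tool_pos: [0.458, 0.237, 0.2042]
eef_rot: [0.264, 0.965, -0.0, 0.0]
contact_force: [1.0, -0.1, 0.2]
opening: 0.5
finger_force: 0.0
clock: 6.55
tool_pos: [0.4582, 0.2676, 0.204]
eef_rot: [0.643, 0.766, -0.001, 0.0]
contact_force: [-0.5, 0.2, -0.0]
opening: 0.498
finger_force: 0.0
t 6.55 q [-0.33  0.65 -0.48  1.88  0.43  0.72 -0.88] tcp [0.4582 0.2676 0.204 ] psi -1.397 F [-0.5  0.2 -0. ] open 0.498 ff 0.0
1466 [0.46062684 0.27828394 0.15640489] ((461.0723571777344, 276.428466796875), (11.02690601348877, 49.589599609375), 14.5885648727417)
```

```bash
python3 -m pendant '[{"dx":2,"dy":10,"dz":-20,"twist":0,"claw":0.5},{"dx":2,"dy":10,"dz":-50,"twist":0,"claw":0.5},{"dx":2,"dy":10,"dz":-69,"twist":0,"claw":0.5},{"dx":2,"dy":10,"dz":-69,"twist":0,"claw":0.0},{"dx":2,"dy":10,"dz":-69,"twist":0,"claw":0.0},{"dx":2,"dy":10,"dz":-69,"twist":0,"claw":0.0},{"dx":2,"dy":10,"dz":-69,"twist":0,"claw":0.0},{"dx":2,"dy":10,"dz":-69,"twist":0,"claw":0.0}]' 30
python3 -m pendant '[{"dx":0,"dy":0,"dz":0,"twist":0,"claw":0},{"dx":0,"dy":0,"dz":0,"twist":0.1,"claw":0},{"dx":0,"dy":0,"dz":0,"twist":0.2,"claw":0},{"dx":0,"dy":0,"dz":0,"twist":0.32,"claw":0},{"dx":0,"dy":0,"dz":0,"twist":0.44,"claw":0},{"dx":0,"dy":0,"dz":0,"twist":0.56,"claw":0},{"dx":0,"dy":0,"dz":0,"twist":0.68,"claw":0},{"dx":0,"dy":0,"dz":0,"twist":0.8,"claw":0}]'
python3 -m pendant '[{"dx":0,"dy":0,"dz":0,"twist":0.12,"claw":0},{"dx":0,"dy":0,"dz":0,"twist":0.24,"claw":0},{"dx":0,"dy":0,"dz":0,"twist":0.36,"claw":0},{"dx":0,"dy":0,"dz":0,"twist":0.48,"claw":0},{"dx":0,"dy":0,"dz":0,"twist":0.6,"claw":0},{"dx":0,"dy":0,"dz":0,"twist":0.7,"claw":0},{"dx":0,"dy":0,"dz":0,"twist":0.78,"claw":0},{"dx":0,"dy":0,"dz":0,"twist":0.78,"claw":0}]'
python3 -m pendant '[{"dx":0,"dy":0,"dz":0,"twist":0,"claw":0.5},{"dx":0,"dy":0,"dz":0,"twist":0,"claw":0.5},{"dx":0,"dy":0,"dz":20,"twist":0,"claw":0.5},{"dx":0,"dy":0,"dz":70,"twist":0,"claw":0.5},{"dx":-20,"dy":-50,"dz":70,"twist":0,"claw":0.5},{"dx":-30,"dy":-90,"dz":70,"twist":0,"claw":0.5},{"dx":-38,"dy":-120,"dz":70,"twist":0,"claw":0.5},{"dx":-38,"dy":-120,"dz":70,"twist":0,"claw":0.5}]'
python3 st.py
python3 - <<'E'
from h import *
s=r.get_state(); p,d=eyes.snapshot("wrist"); cv2.imwrite("pics/w3.png",p); P=pts("wrist",d,s)
for x in nets.place_of("wrist","cover_grip")[:2]: print(x, ray_z("wrist",x["position"][0]*640,x["position"][1]*400,.088,s))
m=(P[...,2]>.09)&(P[...,2]<.105)&(abs(P[...,0]-.427)<.05)&(abs(P[...,1]-.15)<.05)
print(m.sum(),P[m].mean(0),cv2.minAreaRect((P[m][:,:2]*1000).astype(np.float32)))
E
```

```text
clock: 7.4
tool_pos: [0.4611, 0.2787, 0.1359]
eef_rot: [0.643, 0.766, 0.001, 0.0]
contact_force: [-0.6, -0.7, 4.6]
opening: 0.121
finger_force: 30.0
clock: 8.2
tool_pos: [0.4603, 0.2783, 0.1359]
eef_rot: [0.292, 0.957, 0.0, 0.0]
contact_force: [-2.3, -1.2, 7.4]
opening: 0.12
finger_force: 30.0
clock: 9.0
tool_pos: [0.4602, 0.2775, 0.1358]
eef_rot: [-0.092, 0.996, -0.001, -0.0]
contact_force: [-2.4, -2.3, 9.6]
opening: 0.123
finger_force: 30.0
clock: 9.8
tool_pos: [0.4214, 0.1525, 0.204]
eef_rot: [-0.089, 0.996, -0.003, -0.002]
contact_force: [0.1, 0.1, -0.3]
opening: 0.498
finger_force: 0.0
t 9.8 q [ 0.12  0.67 -0.93  2.09  0.79  0.79  0.44] tcp [0.4214 0.1525 0.204 ] psi 0.179 F [ 0.1  0.1 -0.3] open 0.498 ff 0.0
{'position': [0.4948, 0.5148], 'confidence': 0.97} [0.43029131 0.1488349  0.088     ]
1997 [0.43978471 0.1510472  0.09803593] ((432.2249755859375, 146.4093017578125), (45.96385192871094, 101.15039825439453), 9.519906997680664)
```

View pics/w3.png

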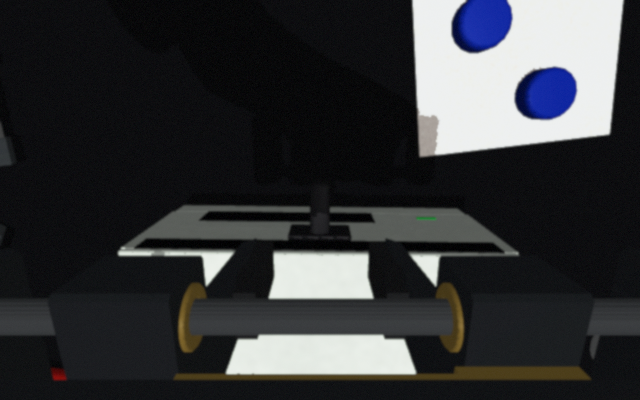

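```bash
python3 -m pendant '[{"dx":6,"dy":-1,"dz":-40,"twist":0,"claw":0.5},{"dx":6,"dy":-1,"dz":-80,"twist":0,"claw":0.5},{"dx":6,"dy":-1,"dz":-115,"twist":0,"claw":0.5},{"dx":6,"dy":-1,"dz":-131,"twist":0,"claw":0.5},{"dx":6,"dy":-1,"dz":-131,"twist":0,"claw":0.0},{"dx":6,"dy":-1,"dz":-131,"twist":0,"claw":0.0},{"dx":6,"dy":-1,"dz":-131,"twist":0,"claw":0.0},{"dx":6,"dy":-1,"dz":-131,"twist":0,"claw":0.0}]' 30
python3 - <<'E'
from h import *
def f(L,h,th): return np.array([L-L*np.cos(th)+h*np.sin(th), L*np.sin(th)+h*np.cos(th)-h])
for L,h,ths in ((226,16,np.linspace(0,1.76,17)),(123,16,np.linspace(0,1.6,9))):
    base=np.zeros(2)
    for i,t in enumerate(ths):
        d=f(L,h,t); e=d-base; print(round(t,2),"dx %.0f dy %.0f dz %.0f"%(e[0]*.985,e[0]*.174,e[1]))
        if i==8: base=d
E
```

```text
clock: 10.7
tool_pos: [0.4303, 0.1527, 0.0742]
eef_rot: [-0.089, 0.996, -0.004, 0.001]
contact_force: [2.6, -7.1, -2.9]
opening: 0.179
finger_force: 30.0
0.0 dx 0 dy 0 dz 0
0.11 dx 3 dy 1 dz 25
0.22 dx 9 dy 2 dz 49
0.33 dx 17 dy 3 dz 72
0.44 dx 28 dy 5 dz 95
0.55 dx 41 dy 7 dz 116
0.66 dx 56 dy 10 dz 135
0.77 dx 74 dy 13 dz 153
0.88 dx 93 dy 16 dz 168
0.99 dx 21 dy 4 dz 13
1.1 dx 43 dy 8 dz 24
1.21 dx 66 dy 12 dz 33
1.32 dx 90 dy 16 dz 39
1.43 dx 114 dy 20 dz 42
1.54 dx 139 dy 24 dz 42
1.65 dx 163 dy 29 dz 40
1.76 dx 187 dy 33 dz 35
0.0 dx 0 dy 0 dz 0
0.2 dx 6 dy 1 dz 24
0.4 dx 16 dy 3 dz 47
0.6 dx 30 dy 5 dz 67
0.8 dx 48 dy 8 dz 83
1.0 dx 69 dy 12 dz 96
1.2 dx 92 dy 16 dz 104
1.4 dx 116 dy 21 dz 108
1.6 dx 140 dy 25 dz 106
```

```bash
python3 -m pendant '[{"dx":3,"dy":1,"dz":25,"twist":0,"claw":0},{"dx":9,"dy":2,"dz":49,"twist":0,"claw":0},{"dx":17,"dy":3,"dz":72,"twist":0,"claw":0},{"dx":28,"dy":5,"dz":95,"twist":0,"claw":0},{"dx":41,"dy":7,"dz":116,"twist":0,"claw":0},{"dx":56,"dy":10,"dz":135,"twist":0,"claw":0},{"dx":74,"dy":13,"dz":153,"twist":0,"claw":0},{"dx":93,"dy":16,"dz":168,"twist":0,"claw":0}]'; python3 st.py
```

```text
clock: 11.5
tool_pos: [0.5199, 0.1679, 0.2419]
eef_rot: [-0.09, 0.996, -0.004, -0.003]
contact_force: [-1.3, -7.5, -8.3]
opening: 0.178
finger_force: 30.0
t 11.5 q [ 0.13  0.73 -0.94  1.77  0.69  1.02  0.67] tcp [0.5199 0.1679 0.2419] psi 0.181 F [-1.3 -7.5 -8.3] open 0.178 ff 30.0
```

```bash
python3 -m pendant '[{"dx":21,"dy":3,"dz":13,"twist":0,"claw":0},{"dx":43,"dy":7,"dz":24,"twist":0,"claw":0},{"dx":66,"dy":11,"dz":33,"twist":0,"claw":0},{"dx":90,"dy":15,"dz":39,"twist":0,"claw":0},{"dx":114,"dy":19,"dz":42,"twist":0,"claw":0},{"dx":139,"dy":23,"dz":42,"twist":0,"claw":0},{"dx":163,"dy":28,"dz":40,"twist":0,"claw":0},{"dx":186,"dy":32,"dz":36,"twist":0,"claw":0}]'; python3 st.py
```

```text
clock: 12.3
tool_pos: [0.7081, 0.1999, 0.2776]
eef_rot: [-0.09, 0.996, -0.004, -0.002]
contact_force: [-2.7, -8.5, -5.4]
opening: 0.181
finger_force: 30.0
t 12.3 q [-0.    0.94 -0.89  1.09  0.69  1.4   0.97] tcp [0.7081 0.1999 0.2776] psi 0.18 F [-2.7 -8.5 -5.4] open 0.181 ff 30.0
```

```bash
python3 -m pendant '[{"dx":0,"dy":0,"dz":0,"twist":0,"claw":0.5},{"dx":0,"dy":0,"dz":0,"twist":0,"claw":0.5},{"dx":0,"dy":0,"dz":40,"twist":0,"claw":0.5},{"dx":-20,"dy":-3,"dz":70,"twist":0,"claw":0.5},{"dx":-70,"dy":-13,"dz":70,"twist":0,"claw":0.5},{"dx":-120,"dy":-20,"dz":50,"twist":0,"claw":0.4},{"dx":-165,"dy":-28,"dz":10,"twist":0,"claw":0.4},{"dx":-200,"dy":-35,"dz":-40,"twist":0,"claw":0.4}]'
python3 st.py
python3 - <<'E'
from h import *
s=r.get_state(); p,d=eyes.snapshot("wrist"); cv2.imwrite("pics/w4.png",p); np.save("pics/w4.npy",d)
for k,z in(("lever1_tab",.099),("lever2_tab",.099),("lever3_tab",.099),("bay2",.061)):
    for x in nets.place_of("wrist",k)[:3]: print(k,round(x["confidence"],2),np.round(x["position"],3), np.round(ray_z("wrist",x["position"][0]*640,x["position"][1]*400,z,s),4))
p,d=eyes.snapshot("top"); P=pts("top",d); cv2.imwrite("pics/top1.png",p)
# cover angle from lug/cover points
m=(P[...,2]>.2)&(abs(P[...,0]-.7)<.12)&(abs(P[...,1]-.19)<.2); a=P[m]; print(len(a),a.min(0),a.max(0))
E
```

```text
clock: 13.1
tool_pos: [0.5212, 0.1744, 0.2609]
eef_rot: [-0.093, 0.996, 0.001, 0.002]
contact_force: [2.1, 0.6, -0.8]
opening: 0.4
finger_force: 0.0
t 13.1 q [ 0.14  0.71 -0.96  1.75  0.67  1.04  0.69] tcp [0.5212 0.1744 0.2609] psi 0.186 F [ 2.1  0.6 -0.8] open 0.4 ff 0.0
lever1_tab 0.96 [0.63  0.431] [0.4984 0.246  0.099 ]
lever2_tab 0.73 [0.485 0.42 ] [0.5103 0.1619 0.099 ]
lever3_tab 0.84 [0.351 0.416] [0.5231 0.0842 0.099 ]
bay2 0.97 [0.606 0.482] [0.5282 0.2464 0.061 ]
bay2 0.88 [0.373 0.488] [0.5598 0.0933 0.061 ]
bay2 0.26 [0.626 0.436] [0.5064 0.2547 0.061 ]
2458 [0.63703379 0.05168081 0.20021396] [0.78474285 0.34599986 0.31282087]
```

View pics/w4.png

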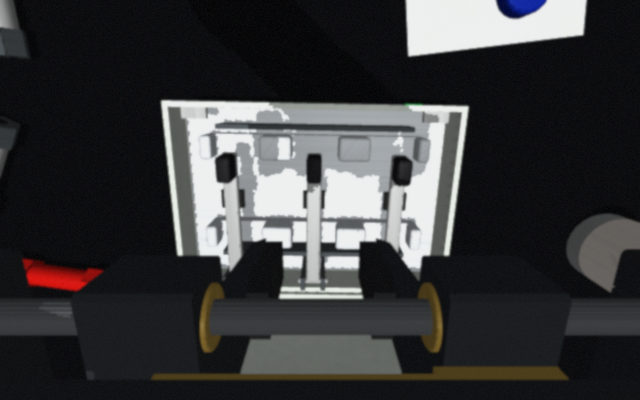

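Levers are shut, with tabs at (228,167), (313,168) and (402,170). These match the geometry within 2–3 mm. I'll open the middle lever.

```bash
python3 -m pendant '[{"dx":-11,"dy":-10,"dz":-50,"twist":0,"claw":0.4},{"dx":-11,"dy":-10,"dz":-100,"twist":0,"claw":0.4},{"dx":-11,"dy":-10,"dz":-145,"twist":0,"claw":0.4},{"dx":-11,"dy":-10,"dz":-171,"twist":0,"claw":0.4},{"dx":-11,"dy":-10,"dz":-171,"twist":0,"claw":0.0},{"dx":-11,"dy":-10,"dz":-171,"twist":0,"claw":0.0},{"dx":-11,"dy":-10,"dz":-171,"twist":0,"claw":0.0}]' 15
python3 -m pendant '[{"dx":6,"dy":1,"dz":24,"twist":0,"claw":0},{"dx":16,"dy":3,"dz":47,"twist":0,"claw":0},{"dx":30,"dy":5,"dz":67,"twist":0,"claw":0},{"dx":48,"dy":8,"dz":83,"twist":0,"claw":0},{"dx":69,"dy":12,"dz":96,"twist":0,"claw":0},{"dx":92,"dy":16,"dz":104,"twist":0,"claw":0},{"dx":116,"dy":21,"dz":108,"twist":0,"claw":0},{"dx":134,"dy":24,"dz":107,"twist":0,"claw":0}]'; python3 st.py
```

```text
clock: 14.1
tool_pos: [0.515, 0.1671, 0.09]
eef_rot: [-0.091, 0.996, 0.003, 0.003]
contact_force: [1.7, 4.0, -0.9]
opening: 0.158
finger_force: 15.0
clock: 14.9
tool_pos: [0.6476, 0.1896, 0.1974]
eef_rot: [-0.091, 0.996, 0.002, 0.001]
contact_force: [-3.1, 2.3, -2.9]
opening: 0.155
finger_force: 15.0
t 14.9 q [ 0.06  0.93 -0.87  1.42  0.74  1.13  0.83] tcp [0.6476 0.1896 0.1974] psi 0.183 F [-3.1  2.3 -2.9] open 0.155 ff 15.0
```

```bash
python3 -m pendant '[{"dx":0,"dy":0,"dz":0,"twist":0,"claw":0.4},{"dx":0,"dy":0,"dz":0,"twist":0,"claw":0.4},{"dx":-40,"dy":-7,"dz":0,"twist":0,"claw":0.4},{"dx":-80,"dy":-10,"dz":0,"twist":0,"claw":0.4},{"dx":-118,"dy":20,"dz":0,"twist":0,"claw":0.4},{"dx":-149,"dy":55,"dz":-10,"twist":0,"claw":0.4},{"dx":-149,"dy":55,"dz":-50,"twist":0,"claw":0.4},{"dx":-149,"dy":55,"dz":-60,"twist":0,"claw":0.4}]'
python3 st.py
```

```text
clock: 15.7
tool_pos: [0.4958, 0.2411, 0.1334]
eef_rot: [-0.093, 0.996, -0.002, -0.001]
contact_force: [-0.0, -1.2, -0.6]
opening: 0.396
finger_force: 0.0
t 15.7 q [-0.08  0.86 -0.8   1.86  0.86  0.81  0.41] tcp [0.4958 0.2411 0.1334] psi 0.187 F [-0.  -1.2 -0.6] open 0.396 ff 0.0
```

```bash
python3 -m pendant '[{"dx":2,"dy":4,"dz":-25,"twist":0,"claw":0.4},{"dx":2,"dy":4,"dz":-43,"twist":0,"claw":0.4},{"dx":2,"dy":4,"dz":-43,"twist":0,"claw":0.0},{"dx":2,"dy":4,"dz":-43,"twist":0,"claw":0.0},{"dx":2,"dy":4,"dz":-43,"twist":0,"claw":0.0},{"dx":2,"dy":4,"dz":-43,"twist":0,"claw":0.0}]' 15
python3 -m pendant '[{"dx":6,"dy":1,"dz":24,"twist":0,"claw":0},{"dx":16,"dy":3,"dz":47,"twist":0,"claw":0},{"dx":30,"dy":5,"dz":67,"twist":0,"claw":0},{"dx":48,"dy":8,"dz":83,"twist":0,"claw":0},{"dx":69,"dy":12,"dz":96,"twist":0,"claw":0},{"dx":92,"dy":16,"dz":104,"twist":0,"claw":0},{"dx":116,"dy":21,"dz":108,"twist":0,"claw":0},{"dx":135,"dy":24,"dz":107,"twist":0,"claw":0}]'; python3 st.py
```

```text
clock: 16.3
tool_pos: [0.5009, 0.2459, 0.0928]
eef_rot: [-0.091, 0.996, -0.0, 0.001]
contact_force: [1.2, -1.0, 0.9]
opening: 0.16
finger_force: 15.0
clock: 17.1
tool_pos: [0.6352, 0.2686, 0.1987]
eef_rot: [-0.091, 0.996, -0.001, -0.001]
contact_force: [-16.0, -5.2, 4.1]
opening: 0.16
finger_force: 30.3
t 17.1 q [-0.08  0.94 -0.85  1.36  0.73  1.16  0.74] tcp [0.6352 0.2686 0.1987] psi 0.182 F [-16.   -5.2   4.1] open 0.16 ff 30.3
```

```bash
python3 -m pendant '[{"dx":0,"dy":0,"dz":0,"twist":0,"claw":0.4},{"dx":-5,"dy":-1,"dz":0,"twist":0,"claw":0.4},{"dx":-45,"dy":-8,"dz":0,"twist":0,"claw":0.4},{"dx":-90,"dy":-15,"dz":0,"twist":0,"claw":0.4},{"dx":-112,"dy":-60,"dz":0,"twist":0,"claw":0.4},{"dx":-112,"dy":-110,"dz":0,"twist":0,"claw":0.4},{"dx":-112,"dy":-155,"dz":0,"twist":0,"claw":0.4},{"dx":-112,"dy":-184,"dz":-35,"twist":0,"claw":0.4}]'
python3 -m pendant '[{"dx":0,"dy":0,"dz":-25,"twist":0,"claw":0.4},{"dx":0,"dy":0,"dz":-25,"twist":0,"claw":0.4}]'
python3 - <<'E'
from h import *
s=r.get_state(); p,d=eyes.snapshot("wrist"); cv2.imwrite("pics/w5.png",p)
for x in nets.place_of("wrist","lever3_tab")[:3]: print(round(x["confidence"],2),np.round(x["position"],3), np.round(ray_z("wrist",x["position"][0]*640,x["position"][1]*400,.099,s),4))
E
python3 st.py
```

```text
clock: 17.9
tool_pos: [0.5255, 0.0841, 0.1671]
eef_rot: [-0.09, 0.996, 0.0, 0.005]
contact_force: [1.5, 0.5, -0.1]
opening: 0.396
finger_force: 0.0
clock: 18.1
tool_pos: [0.5213, 0.0844, 0.137]
eef_rot: [-0.091, 0.996, -0.001, -0.002]
contact_force: [0.4, 0.2, 0.6]
opening: 0.399
finger_force: 0.0
0.57 [0.508 0.584] [0.5229 0.0858 0.099 ]
t 18.2 q [ 0.22  0.84 -0.82  1.92  0.88  0.79  0.65] tcp [0.5232 0.0877 0.1397] psi 0.185 F [-0.4 -0.7  0.2] open 0.4 ff 0.0
```

View pics/w5.png

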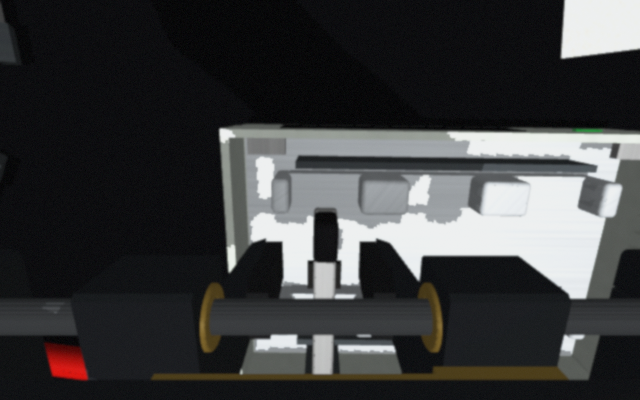

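The image shows the right lever's tab at (326,235), centred between the fingers at columns 265–375. The other two levers are out of the way. I'll grip and swing it.

```bash
python3 -m pendant '[{"dx":0,"dy":-2,"dz":-25,"twist":0,"claw":0.4},{"dx":0,"dy":-2,"dz":-48,"twist":0,"claw":0.4},{"dx":0,"dy":-2,"dz":-48,"twist":0,"claw":0.0},{"dx":0,"dy":-2,"dz":-48,"twist":0,"claw":0.0},{"dx":0,"dy":-2,"dz":-48,"twist":0,"claw":0.0},{"dx":0,"dy":-2,"dz":-48,"twist":0,"claw":0.0}]' 15
python3 -m pendant '[{"dx":6,"dy":1,"dz":24,"twist":0,"claw":0},{"dx":16,"dy":3,"dz":47,"twist":0,"claw":0},{"dx":30,"dy":5,"dz":67,"twist":0,"claw":0},{"dx":48,"dy":8,"dz":83,"twist":0,"claw":0},{"dx":69,"dy":12,"dz":96,"twist":0,"claw":0},{"dx":92,"dy":16,"dz":104,"twist":0,"claw":0},{"dx":116,"dy":21,"dz":108,"twist":0,"claw":0},{"dx":134,"dy":24,"dz":107,"twist":0,"claw":0}]'; python3 st.py
python3 -m pendant '[{"dx":0,"dy":0,"dz":0,"twist":0,"claw":0.5},{"dx":-5,"dy":-1,"dz":0,"twist":0,"claw":0.5},{"dx":-45,"dy":-8,"dz":0,"twist":0,"claw":0.6},{"dx":-90,"dy":-15,"dz":40,"twist":0,"claw":0.7},{"dx":-120,"dy":-50,"dz":60,"twist":0,"claw":0.7},{"dx":-130,"dy":-95,"dz":60,"twist":0,"claw":0.7},{"dx":-150,"dy":-140,"dz":60,"twist":0,"claw":0.7},{"dx":-160,"dy":-185,"dz":60,"twist":0,"claw":0.7}]'; python3 st.py
python3 - <<'E'
from h import *
p,d=eyes.snapshot("top"); P=pts("top",d); cv2.imwrite("pics/top2.png",p); cv2.imwrite("pics/crop2.png",cv2.resize(p[110:260,220:520],None,fx=2.6,fy=2.6))
m3=(P[...,2]>.01)&(P[...,2]<.05)&(P[...,1]<-.1)&(P[...,1]>-.45)&(P[...,0]>.33)&(P[...,0]<.65)
n,l,s,c=cv2.connectedComponentsWithStats(m3.astype(np.uint8))
for i in range(1,n):
    if s[i,4]>60:
        a=P[l==i]; b=cv2.minAreaRect((a[:,:2]*1000).astype(np.float32)); w=np.linalg.svd(a[:,:2]-a[:,:2].mean(0))[2][0]
        print(s[i,4],b,np.round(c[i]),"ang",np.arctan2(w[1],w[0]))
E
```

```text
clock: 18.8
tool_pos: [0.5238, 0.0873, 0.0924]
eef_rot: [-0.092, 0.996, 0.002, 0.002]
contact_force: [-1.2, 4.9, 0.7]
opening: 0.162
finger_force: 15.0
clock: 19.6
tool_pos: [0.6575, 0.1101, 0.1996]
eef_rot: [-0.092, 0.996, 0.001, 0.0]
contact_force: [-2.4, 2.9, 2.4]
opening: 0.158
finger_force: 15.0
t 19.6 q [ 0.18  0.92 -0.87  1.45  0.74  1.12  0.93] tcp [0.6575 0.1101 0.1996] psi 0.184 F [-2.4  2.9  2.4] open 0.158 ff 15.0
clock: 20.4
tool_pos: [0.4935, -0.0788, 0.2581]
eef_rot: [-0.092, 0.996, -0.001, -0.001]
contact_force: [0.4, -0.2, -0.3]
opening: 0.699
finger_force: 0.0
t 20.4 q [ 0.66  0.66 -1.    1.89  0.67  0.98  1.11] tcp [ 0.4935 -0.0788  0.2581] psi 0.185 F [ 0.4 -0.2 -0.3] open 0.699 ff 0.0
390 ((624.4213256835938, -412.5269470214844), (73.77059936523438, 84.94625854492188), 30.665884017944336) [486. 172.] ang -1.4476300788261878
425 ((405.3331298828125, -181.67721557617188), (121.03103637695312, 37.12625503540039), 10.600483894348145) [412. 241.] ang -2.9572201764937907
154 ((362.30694580078125, -307.3828430175781), (68.73766326904297, 27.09566307067871), 16.579349517822266) [455. 259.] ang -2.697563214280183
```

View pics/crop2.png

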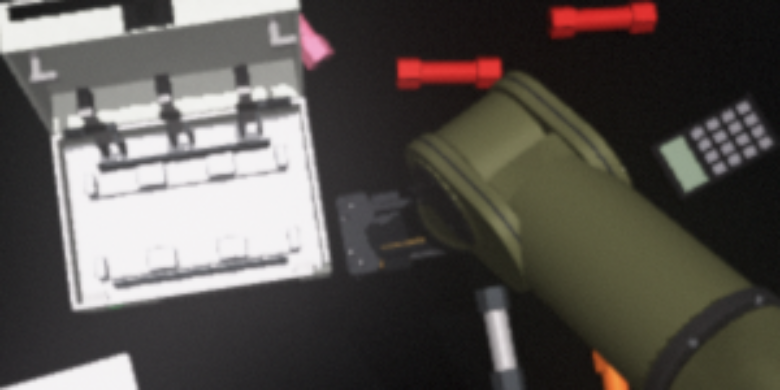

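All three levers are raised, at crop (90,115), (170,105) and (245,95), and the tray is clear. The nearest column is at (.405,-.182) and already parallel to the bays. I'll hover there and measure it.

```bash
cat > col.py <<'E'
from h import *
import sys
x0,y0=map(float,sys.argv[1:3])
s=r.get_state(); p,d=eyes.snapshot("wrist"); cv2.imwrite(f"pics/wc{s['clock']:.1f}.png",p); P=pts("wrist",d,s)
m=(P[...,2]>.018)&(P[...,2]<.045)&(np.hypot(P[...,0]-x0,P[...,1]-y0)<.075)
m&=np.ptp(p.astype(int),axis=2)<40
n,l,S,c=cv2.connectedComponentsWithStats(m.astype(np.uint8)); i=1+np.argmax(S[1:,4]); a=P[l==i]
b=cv2.minAreaRect((a[:,:2]*1000).astype(np.float32)); w=np.linalg.svd(a[:,:2]-a[:,:2].mean(0),full_matrices=False)[2][0]
R_=R.from_quat(s["eef_rot"]).as_matrix(); psi=np.arctan2(-R_[0,1],R_[1,1]); an=np.arctan2(w[1],w[0])
print(S[i,4],b,"ang",round(an%np.pi,3),"zmax",a[:,2].max(),"twist",round((an-psi+np.pi/2)%np.pi-np.pi/2,3),
 "move mm",np.round(np.array(b[0])-1000*np.array(s["tool_pos"][:2])))
for x in nets.place_of("wrist","column1")[:3]: print(round(x["confidence"],2),np.round(ray_z("wrist",x["position"][0]*640,x["position"][1]*400,.016,s)[:2],4))
E
python3 -m pendant '[{"dx":-40,"dy":-30,"dz":0,"twist":0,"claw":0.7},{"dx":-70,"dy":-65,"dz":-20,"twist":0,"claw":0.7},{"dx":-88,"dy":-102,"dz":-50,"twist":0,"claw":0.7},{"dx":-88,"dy":-102,"dz":-80,"twist":0,"claw":0.7},{"dx":-88,"dy":-102,"dz":-80,"twist":0,"claw":0.7},{"dx":-88,"dy":-102,"dz":-80,"twist":0,"claw":0.7}]'; python3 st.py; python3 col.py .405 -.182
```

```text
clock: 21.05
tool_pos: [0.4087, -0.1778, 0.1784]
eef_rot: [-0.092, 0.996, 0.0, -0.0]
contact_force: [0.3, 0.3, 0.4]
opening: 0.699
finger_force: 0.0
t 21.05 q [ 0.86  0.71 -0.91  2.13  0.87  0.74  1.12] tcp [ 0.4087 -0.1778  0.1784] psi 0.185 F [0.3 0.3 0.4] open 0.699 ff 0.0
4312 ((407.62335205078125, -184.2671356201172), (121.39923858642578, 35.91447067260742), 10.342268943786621) ang 0.183 zmax 0.034187315008361085 twist -0.002 move mm [-1. -6.]
0.96 [ 0.3436 -0.3185]
0.93 [ 0.4056 -0.1854]
0.89 [ 0.4851 -0.3751]
```

```bash
python3 -m pendant '[{"dx":-1,"dy":-6,"dz":-45,"twist":0,"claw":0.7},{"dx":-1,"dy":-6,"dz":-90,"twist":0,"claw":0.7},{"dx":-1,"dy":-6,"dz":-130,"twist":0,"claw":0.7},{"dx":-1,"dy":-6,"dz":-160,"twist":0,"claw":0.7},{"dx":-1,"dy":-6,"dz":-172,"twist":0,"claw":0.7},{"dx":-1,"dy":-6,"dz":-172,"twist":0,"claw":0.7}]'
python3 -m pendant '[{"dx":0,"dy":0,"dz":0,"twist":0,"claw":0},{"dx":0,"dy":0,"dz":0,"twist":0,"claw":0},{"dx":0,"dy":0,"dz":0,"twist":0,"claw":0},{"dx":0,"dy":0,"dz":0,"twist":0,"claw":0},{"dx":0,"dy":0,"dz":0,"twist":0,"claw":0}]' 45;python3 st.py
```

```text
clock: 21.75
tool_pos: [0.4091, -0.1837, 0.0052]
eef_rot: [-0.092, 0.996, 0.0, 0.0]
contact_force: [-0.4, 0.6, 0.9]
opening: 0.703
finger_force: 0.0
clock: 22.25
tool_pos: [0.4084, -0.1842, 0.0062]
eef_rot: [-0.092, 0.996, 0.0, 0.001]
contact_force: [0.1, 0.6, 5.7]
opening: 0.281
finger_force: 45.0
t 22.25 q [ 0.68  1.   -0.59  2.21  1.55  0.48  0.54] tcp [ 0.4084 -0.1842  0.0062] psi 0.184 F [0.1 0.6 5.7] open 0.281 ff 45.0
```

```bash
python3 -m pendant '[{"dx":0,"dy":0,"dz":30,"twist":0,"claw":0},{"dx":0,"dy":0,"dz":70,"twist":0,"claw":0},{"dx":10,"dy":20,"dz":110,"twist":0,"claw":0},{"dx":22,"dy":60,"dz":140,"twist":0,"claw":0},{"dx":34,"dy":100,"dz":150,"twist":0,"claw":0},{"dx":46,"dy":140,"dz":150,"twist":0,"claw":0},{"dx":58,"dy":180,"dz":150,"twist":0,"claw":0},{"dx":70,"dy":220,"dz":150,"twist":0,"claw":0}]'
python3 -m pendant '[{"dx":12,"dy":40,"dz":0,"twist":0,"claw":0},{"dx":24,"dy":80,"dz":0,"twist":0,"claw":0},{"dx":36,"dy":120,"dz":0,"twist":0,"claw":0},{"dx":46,"dy":160,"dz":0,"twist":0,"claw":0},{"dx":52,"dy":195,"dz":0,"twist":0,"claw":0},{"dx":52,"dy":214,"dz":0,"twist":0,"claw":0},{"dx":52,"dy":214,"dz":0,"twist":0,"claw":0},{"dx":52,"dy":214,"dz":0,"twist":0,"claw":0}]'; python3 st.py
python3 - <<'E'
from h import *
s=r.get_state(); p,d=eyes.snapshot("wrist"); cv2.imwrite("pics/w6.png",p)
E
```

```text
clock: 23.05
tool_pos: [0.4779, 0.0364, 0.1556]
eef_rot: [-0.091, 0.996, -0.0, -0.0]
contact_force: [0.2, 0.6, -2.9]
opening: 0.282
finger_force: 45.0
clock: 23.85
tool_pos: [0.5295, 0.2481, 0.1549]
eef_rot: [-0.092, 0.996, -0.001, -0.001]
contact_force: [-0.2, -0.3, -2.9]
opening: 0.278
finger_force: 45.0
t 23.85 q [-0.09  0.85 -0.78  1.75  0.76  0.87  0.54] tcp [0.5295 0.2481 0.1549] psi 0.184 F [-0.2 -0.3 -2.9] open 0.278 ff 45.0
```

View pics/w6.png

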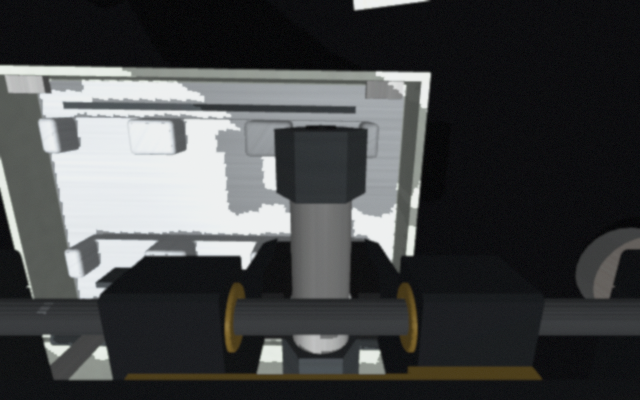

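```bash
python3 -m pendant '[{"dx":1,"dy":2,"dz":-25,"twist":0,"claw":0},{"dx":1,"dy":2,"dz":-50,"twist":0,"claw":0},{"dx":1,"dy":2,"dz":-70,"twist":0,"claw":0},{"dx":1,"dy":2,"dz":-85,"twist":0,"claw":0},{"dx":1,"dy":2,"dz":-94,"twist":0,"claw":0},{"dx":1,"dy":2,"dz":-100,"twist":0,"claw":0},{"dx":1,"dy":2,"dz":-102,"twist":0,"claw":0},{"dx":1,"dy":2,"dz":-102,"twist":0,"claw":0}]'; python3 st.py
```

```text
clock: 24.7
tool_pos: [0.5313, 0.2515, 0.054]
eef_rot: [-0.091, 0.996, 0.0, 0.0]
contact_force: [0.4, 0.4, -2.5]
opening: 0.283
finger_force: 45.0
t 24.7 q [-0.15  0.99 -0.66  1.79  0.92  0.7   0.41] tcp [0.5313 0.2515 0.054 ] psi 0.183 F [ 0.4  0.4 -2.5] open 0.283 ff 45.0
```

```bash
python3 -m pendant '[{"dx":0,"dy":0,"dz":-3,"twist":0,"claw":0},{"dx":0,"dy":0,"dz":-3,"twist":0,"claw":0},{"dx":0,"dy":0,"dz":-3,"twist":0,"claw":0.55},{"dx":0,"dy":0,"dz":-3,"twist":0,"claw":0.55},{"dx":0,"dy":0,"dz":-3,"twist":0,"claw":0.55},{"dx":0,"dy":0,"dz":30,"twist":0,"claw":0.55},{"dx":0,"dy":0,"dz":75,"twist":0,"claw":0.55},{"dx":0,"dy":-20,"dz":115,"twist":0,"claw":0.55}]'
python3 - <<'E'
from h import *
s=r.get_state(); p,d=eyes.snapshot("wrist"); cv2.imwrite("pics/w7.png",p); P=pts("wrist",d,s)
# along-bay heater coords
ex=np.array([.985,.174]);ey=np.array([-.174,.985]);c=np.array([.552,.1732])
h=P[...,:2]-c; X=h@ex;Y=h@ey
m=(P[...,2]>.068)&(P[...,2]<.09)&(abs(Y-.08)<.03)&(X<.07)&(X>-.09)
print(m.sum(),"X",X[m].min(),X[m].max(),"Y",np.percentile(Y[m],[1,50,99]),"z",np.percentile(P[m][:,2],[50,99]))
for x in nets.place_of("wrist","column1")[:3]: print(round(x["confidence"],2),np.round(ray_z("wrist",x["position"][0]*640,x["position"][1]*400,.061,s)[:2],4))
E
python3 -m pendant '[{"dx":0,"dy":-50,"dz":20,"twist":-0.1,"claw":0.7},{"dx":0,"dy":-100,"dz":30,"twist":-0.25,"claw":0.7},{"dx":0,"dy":-150,"dz":30,"twist":-0.4,"claw":0.7},{"dx":0,"dy":-200,"dz":30,"twist":-0.5,"claw":0.7},{"dx":15,"dy":-245,"dz":30,"twist":-0.5,"claw":0.7},{"dx":30,"dy":-290,"dz":30,"twist":-0.5,"claw":0.7},{"dx":45,"dy":-335,"dz":30,"twist":-0.5,"claw":0.7},{"dx":60,"dy":-380,"dz":20,"twist":-0.5,"claw":0.7}]'
python3 -m pendant '[{"dx":2,"dy":-50,"dz":-10,"twist":0,"claw":0.7},{"dx":2,"dy":-55,"dz":-10,"twist":0,"claw":0.7},{"dx":2,"dy":-55,"dz":-10,"twist":0,"claw":0.7}]'; python3 st.py; python3 col.py .593 -.203
```

```text
clock: 25.5
tool_pos: [0.5303, 0.2349, 0.1707]
eef_rot: [-0.094, 0.996, 0.002, 0.0]
contact_force: [0.9, -0.3, 0.4]
opening: 0.553
finger_force: 0.0
5148 X -0.06714289731360554 0.05326136317900567 Y [0.06540732 0.07896601 0.09322152] z [0.07397154 0.0783608 ]
0.78 [0.5302 0.2499]
clock: 26.4
tool_pos: [0.592, -0.1507, 0.189]
eef_rot: [0.158, 0.987, 0.0, 0.001]
contact_force: [1.6, 0.0, 0.3]
opening: 0.7
finger_force: 0.0
clock: 26.7
tool_pos: [0.592, -0.2059, 0.1771]
eef_rot: [0.16, 0.987, -0.0, -0.001]
contact_force: [-0.1, 0.5, 1.2]
opening: 0.7
finger_force: 0.0
t 26.7 q [ 0.64  0.85 -0.73  1.6   0.66  0.95  0.93] tcp [ 0.592  -0.2059  0.1771] psi -0.321 F [-0.1  0.5  1.2] open 0.7 ff 0.0
4290 ((594.2037963867188, -206.4672088623047), (35.54605484008789, 121.13704681396484), 72.21208953857422) ang 2.833 zmax 0.03464017611377229 twist 0.013 move mm [ 2. -1.]
0.86 [ 0.7885 -0.3079]
0.8 [ 0.5944 -0.2055]
0.66 [ 0.7219 -0.1247]
```

View pics/w7.png

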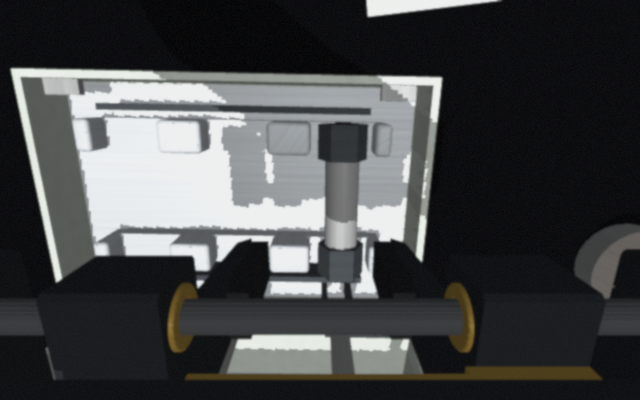

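The column lies home in bay 1, with nuts at (342,143) and (342,262) between the cheeks and the tube top at 74 mm. Next is column A.

```bash
python3 -m pendant '[{"dx":2,"dy":-1,"dz":-45,"twist":0.01,"claw":0.7},{"dx":2,"dy":-1,"dz":-90,"twist":0.01,"claw":0.7},{"dx":2,"dy":-1,"dz":-130,"twist":0.01,"claw":0.7},{"dx":2,"dy":-1,"dz":-160,"twist":0.01,"claw":0.7},{"dx":2,"dy":-1,"dz":-171,"twist":0.01,"claw":0.7},{"dx":2,"dy":-1,"dz":-171,"twist":0.01,"claw":0.7}]'
python3 -m pendant '[{"dx":0,"dy":0,"dz":0,"twist":0,"claw":0},{"dx":0,"dy":0,"dz":0,"twist":0,"claw":0},{"dx":0,"dy":0,"dz":0,"twist":0,"claw":0},{"dx":0,"dy":0,"dz":0,"twist":0,"claw":0},{"dx":0,"dy":0,"dz":0,"twist":0,"claw":0}]' 45;python3 st.py
python3 -m pendant '[{"dx":0,"dy":0,"dz":30,"twist":0,"claw":0},{"dx":0,"dy":0,"dz":70,"twist":0,"claw":0},{"dx":-5,"dy":20,"dz":110,"twist":0.1,"claw":0},{"dx":-10,"dy":60,"dz":140,"twist":0.2,"claw":0},{"dx":-18,"dy":100,"dz":150,"twist":0.3,"claw":0},{"dx":-26,"dy":140,"dz":150,"twist":0.4,"claw":0},{"dx":-32,"dy":180,"dz":150,"twist":0.49,"claw":0},{"dx":-38,"dy":220,"dz":150,"twist":0.49,"claw":0}]'; python3 st.py
```

```text
clock: 27.4
tool_pos: [0.5947, -0.2024, 0.007]
eef_rot: [0.151, 0.988, 0.001, -0.001]
contact_force: [-0.2, -0.1, -0.9]
opening: 0.7
finger_force: 0.0
clock: 27.9
tool_pos: [0.5954, -0.2049, 0.0083]
eef_rot: [0.153, 0.988, -0.0, 0.0]
contact_force: [-1.1, -0.6, 3.6]
opening: 0.286
finger_force: 45.0
t 27.9 q [ 0.56  1.07 -0.58  1.66  0.87  0.68  0.79] tcp [ 0.5954 -0.2049  0.0083] psi -0.307 F [-1.1 -0.6  3.6] open 0.286 ff 45.0
clock: 28.7
tool_pos: [0.5561, 0.0162, 0.1573]
eef_rot: [-0.092, 0.996, -0.0, -0.001]
contact_force: [0.8, -0.3, -2.6]
opening: 0.283
finger_force: 45.0
t 28.7 q [ 0.34  0.83 -0.81  1.83  0.79  0.84  0.89] tcp [0.5561 0.0162 0.1573] psi 0.185 F [ 0.8 -0.3 -2.6] open 0.283 ff 45.0
```

```bash
python3 -m pendant '[{"dx":-3,"dy":40,"dz":0,"twist":0,"claw":0},{"dx":-6,"dy":80,"dz":0,"twist":0,"claw":0},{"dx":-9,"dy":120,"dz":0,"twist":0,"claw":0},{"dx":-11,"dy":150,"dz":0,"twist":0,"claw":0},{"dx":-11,"dy":156,"dz":0,"twist":0,"claw":0},{"dx":-11,"dy":156,"dz":0,"twist":0,"claw":0}]'; python3 st.py
python3 -m pendant '[{"dx":0,"dy":0,"dz":-25,"twist":0,"claw":0},{"dx":0,"dy":0,"dz":-50,"twist":0,"claw":0},{"dx":0,"dy":0,"dz":-70,"twist":0,"claw":0},{"dx":0,"dy":0,"dz":-85,"twist":0,"claw":0},{"dx":0,"dy":0,"dz":-94,"twist":0,"claw":0},{"dx":0,"dy":0,"dz":-99,"twist":0,"claw":0},{"dx":0,"dy":0,"dz":-101,"twist":0,"claw":0},{"dx":0,"dy":0,"dz":-101,"twist":0,"claw":0}]'; python3 st.py
```

```text
clock: 29.3
tool_pos: [0.5455, 0.1724, 0.1574]
eef_rot: [-0.093, 0.996, 0.0, -0.0]
contact_force: [0.1, -0.9, -2.3]
opening: 0.284
finger_force: 45.0
t 29.3 q [ 0.05  0.84 -0.79  1.79  0.77  0.86  0.65] tcp [0.5455 0.1724 0.1574] psi 0.186 F [ 0.1 -0.9 -2.3] open 0.284 ff 45.0
clock: 30.1
tool_pos: [0.5464, 0.1714, 0.057]
eef_rot: [-0.091, 0.996, 0.0, 0.0]
contact_force: [-0.2, -0.5, -3.0]
opening: 0.28
finger_force: 45.0
t 30.1 q [-0.01  0.97 -0.67  1.84  0.94  0.68  0.51] tcp [0.5464 0.1714 0.057 ] psi 0.183 F [-0.2 -0.5 -3. ] open 0.28 ff 45.0
```

```bash
python3 -m pendant '[{"dx":0,"dy":0,"dz":-4,"twist":0,"claw":0},{"dx":0,"dy":0,"dz":-4,"twist":0,"claw":0},{"dx":0,"dy":0,"dz":-4,"twist":0,"claw":0.55},{"dx":0,"dy":0,"dz":-4,"twist":0,"claw":0.55},{"dx":0,"dy":0,"dz":-4,"twist":0,"claw":0.55},{"dx":0,"dy":0,"dz":30,"twist":0,"claw":0.55},{"dx":0,"dy":0,"dz":75,"twist":0,"claw":0.55},{"dx":0,"dy":-20,"dz":115,"twist":0,"claw":0.55}]'
python3 - <<'E'
from h import *
s=r.get_state(); p,d=eyes.snapshot("wrist"); cv2.imwrite("pics/w8.png",p); P=pts("wrist",d,s)
ex=np.array([.985,.174]);ey=np.array([-.174,.985]);c=np.array([.552,.1732])
h=P[...,:2]-c; X=h@ex;Y=h@ey
for y0 in(0,.08):
    m=(P[...,2]>.068)&(P[...,2]<.09)&(abs(Y-y0)<.03)&(X<.07)&(X>-.09)
    print(m.sum(),"X",X[m].min(),X[m].max(),"Y",np.percentile(Y[m],[1,50,99]),"z",np.percentile(P[m][:,2],[50,99]))
E
python3 -m pendant '[{"dx":0,"dy":-50,"dz":20,"twist":0.08,"claw":0.7},{"dx":-5,"dy":-100,"dz":30,"twist":0.08,"claw":0.7},{"dx":-10,"dy":-150,"dz":30,"twist":0.08,"claw":0.7},{"dx":-15,"dy":-200,"dz":30,"twist":0.08,"claw":0.7},{"dx":-20,"dy":-245,"dz":30,"twist":0.08,"claw":0.7},{"dx":-25,"dy":-290,"dz":30,"twist":0.08,"claw":0.7},{"dx":-35,"dy":-335,"dz":30,"twist":0.08,"claw":0.7},{"dx":-45,"dy":-380,"dz":20,"twist":0.08,"claw":0.7}]'
python3 -m pendant '[{"dx":-10,"dy":-45,"dz":-10,"twist":0,"claw":0.7},{"dx":-18,"dy":-90,"dz":-10,"twist":0,"claw":0.7},{"dx":-18,"dy":-135,"dz":-10,"twist":0,"claw":0.7},{"dx":-18,"dy":-144,"dz":-10,"twist":0,"claw":0.7},{"dx":-18,"dy":-144,"dz":-10,"twist":0,"claw":0.7},{"dx":-18,"dy":-144,"dz":-10,"twist":0,"claw":0.7}]'; python3 st.py; python3 col.py .482 -.373
```

```text
clock: 30.9
tool_pos: [0.5456, 0.1549, 0.1737]
eef_rot: [-0.094, 0.996, 0.002, 0.0]
contact_force: [1.0, -0.2, -0.4]
opening: 0.552
finger_force: 0.0
5063 X -0.06660570919864055 0.054267502448297054 Y [-0.01602817 -0.00248973  0.01169765] z [0.0739855 0.0784291]
4690 X -0.06730180060162647 0.05322584282572125 Y [0.06494614 0.07627673 0.0908892 ] z [0.0737646  0.07831005]
clock: 31.75
tool_pos: [0.5013, -0.2307, 0.1925]
eef_rot: [-0.131, 0.991, -0.001, 0.001]
contact_force: [0.9, 0.5, -1.0]
opening: 0.699
finger_force: 0.0
clock: 32.35
tool_pos: [0.4835, -0.3706, 0.1818]
eef_rot: [-0.132, 0.991, 0.001, 0.0]
contact_force: [0.5, 1.3, 0.8]
opening: 0.702
finger_force: 0.0
t 32.35 q [ 1.05  0.88 -0.9   1.65  0.79  1.01  1.72] tcp [ 0.4835 -0.3706  0.1818] psi 0.265 F [0.5 1.3 0.8] open 0.702 ff 0.0
4201 ((483.5893249511719, -377.13055419921875), (120.68818664550781, 35.48810958862305), 15.050148963928223) ang 0.261 zmax 0.034629816084157605 twist -0.004 move mm [ 0. -7.]
0.82 [ 0.3439 -0.3135]
0.81 [ 0.4866 -0.3745]
```

```bash
python3 -m pendant '[{"dx":0,"dy":-5,"dz":-45,"twist":0,"claw":0.7},{"dx":0,"dy":-5,"dz":-90,"twist":0,"claw":0.7},{"dx":0,"dy":-5,"dz":-130,"twist":0,"claw":0.7},{"dx":0,"dy":-5,"dz":-160,"twist":0,"claw":0.7},{"dx":0,"dy":-5,"dz":-175,"twist":0,"claw":0.7},{"dx":0,"dy":-5,"dz":-175,"twist":0,"claw":0.7}]'
python3 -m pendant '[{"dx":0,"dy":0,"dz":0,"twist":0,"claw":0},{"dx":0,"dy":0,"dz":0,"twist":0,"claw":0},{"dx":0,"dy":0,"dz":0,"twist":0,"claw":0},{"dx":0,"dy":0,"dz":0,"twist":0,"claw":0},{"dx":0,"dy":0,"dz":0,"twist":0,"claw":0}]' 45;python3 st.py
python3 -m pendant '[{"dx":0,"dy":0,"dz":30,"twist":0,"claw":0},{"dx":0,"dy":0,"dz":70,"twist":0,"claw":0},{"dx":5,"dy":20,"dz":110,"twist":0,"claw":0},{"dx":15,"dy":60,"dz":140,"twist":-0.08,"claw":0},{"dx":25,"dy":100,"dz":150,"twist":-0.08,"claw":0},{"dx":35,"dy":140,"dz":150,"twist":-0.08,"claw":0},{"dx":45,"dy":180,"dz":150,"twist":-0.08,"claw":0},{"dx":55,"dy":220,"dz":150,"twist":-0.08,"claw":0}]'; python3 st.py
```

```text
clock: 33.05
tool_pos: [0.4826, -0.3759, 0.0053]
eef_rot: [-0.132, 0.991, 0.001, -0.001]
contact_force: [0.4, -0.6, -0.4]
opening: 0.702
finger_force: 0.0
clock: 33.55
tool_pos: [0.4833, -0.3772, 0.0074]
eef_rot: [-0.131, 0.991, 0.0, 0.0]
contact_force: [-0.9, 0.9, 5.0]
opening: 0.287
finger_force: 45.0
t 33.55 q [ 0.97  1.11 -0.73  1.71  1.04  0.76  1.54] tcp [ 0.4833 -0.3772  0.0074] psi 0.263 F [-0.9  0.9  5. ] open 0.287 ff 45.0
clock: 34.35
tool_pos: [0.5377, -0.1565, 0.1565]
eef_rot: [-0.091, 0.996, -0.0, -0.0]
contact_force: [1.2, -0.6, -3.6]
opening: 0.283
finger_force: 45.0
t 34.35 q [ 0.67  0.84 -0.83  1.82  0.81  0.86  1.19] tcp [ 0.5377 -0.1565  0.1565] psi 0.183 F [ 1.2 -0.6 -3.6] open 0.283 ff 45.0
```

```bash
python3 -m pendant '[{"dx":4,"dy":45,"dz":0,"twist":0,"claw":0},{"dx":8,"dy":90,"dz":0,"twist":0,"claw":0},{"dx":12,"dy":135,"dz":0,"twist":0,"claw":0},{"dx":16,"dy":180,"dz":0,"twist":0,"claw":0},{"dx":20,"dy":220,"dz":0,"twist":0,"claw":0},{"dx":21,"dy":250,"dz":0,"twist":0,"claw":0},{"dx":21,"dy":250,"dz":0,"twist":0,"claw":0},{"dx":21,"dy":250,"dz":0,"twist":0,"claw":0}]'; python3 st.py
python3 -m pendant '[{"dx":0,"dy":0,"dz":-25,"twist":0,"claw":0},{"dx":0,"dy":0,"dz":-50,"twist":0,"claw":0},{"dx":0,"dy":0,"dz":-70,"twist":0,"claw":0},{"dx":0,"dy":0,"dz":-85,"twist":0,"claw":0},{"dx":0,"dy":0,"dz":-94,"twist":0,"claw":0},{"dx":0,"dy":0,"dz":-99,"twist":0,"claw":0},{"dx":0,"dy":0,"dz":-101,"twist":0,"claw":0},{"dx":0,"dy":0,"dz":-101,"twist":0,"claw":0}]'; python3 st.py
```

```text
clock: 35.15
tool_pos: [0.5585, 0.0926, 0.1562]
eef_rot: [-0.092, 0.996, -0.0, -0.001]
contact_force: [-0.6, 0.2, -3.2]
opening: 0.282
finger_force: 45.0
t 35.15 q [ 0.2   0.84 -0.8   1.8   0.79  0.85  0.77] tcp [0.5585 0.0926 0.1562] psi 0.185 F [-0.6  0.2 -3.2] open 0.282 ff 45.0
clock: 35.95
tool_pos: [0.5594, 0.0924, 0.056]
eef_rot: [-0.091, 0.996, 0.0, 0.0]
contact_force: [0.2, -0.9, -3.2]
opening: 0.283
finger_force: 45.0
t 35.95 q [ 0.13  0.97 -0.67  1.85  0.96  0.68  0.63] tcp [0.5594 0.0924 0.056 ] psi 0.183 F [ 0.2 -0.9 -3.2] open 0.283 ff 45.0
```

```bash
python3 -m pendant '[{"dx":0,"dy":0,"dz":-4,"twist":0,"claw":0},{"dx":0,"dy":0,"dz":-4,"twist":0,"claw":0},{"dx":0,"dy":0,"dz":-4,"twist":0,"claw":0.55},{"dx":0,"dy":0,"dz":-4,"twist":0,"claw":0.55},{"dx":0,"dy":0,"dz":-4,"twist":0,"claw":0.55},{"dx":0,"dy":0,"dz":30,"twist":0,"claw":0.55},{"dx":0,"dy":0,"dz":75,"twist":0,"claw":0.4},{"dx":0,"dy":0,"dz":120,"twist":0,"claw":0.4}]'
python3 -m pendant '[{"dx":-30,"dy":20,"dz":40,"twist":0,"claw":0.4},{"dx":-60,"dy":40,"dz":70,"twist":0,"claw":0.4},{"dx":-60,"dy":60,"dz":70,"twist":0,"claw":0.4},{"dx":-60,"dy":60,"dz":70,"twist":0,"claw":0.4}]'
python3 - <<'E'
from h import *
s=r.get_state(); p,d=eyes.snapshot("wrist"); cv2.imwrite("pics/w9.png",p); P=pts("wrist",d,s)
ex=np.array([.985,.174]);ey=np.array([-.174,.985]);c=np.array([.552,.1732])
h=P[...,:2]-c; X=h@ex;Y=h@ey
for y0 in(-.08,0,.08):
    m=(P[...,2]>.068)&(P[...,2]<.09)&(abs(Y-y0)<.03)&(X<.07)&(X>-.09)
    print(m.sum(),"X",X[m].min(),X[m].max(),"Y",np.percentile(Y[m],[1,50,99]),"z",np.percentile(P[m][:,2],[50,99]))
def lev(P,n):
    h=P[...,:2]-c; X=h@ex;Y=h@ey
    for y0 in(-.08,0,.08):
        m=(P[...,2]>.12)&(P[...,2]<.24)&(abs(Y-y0)<.012)&(X<.135)&(X>-.05)
        if m.sum()>5: print(n,y0,m.sum(),"Xtop",np.median(X[m&(P[...,2]>P[m][:,2].max()-.01)]),"Y",np.median(Y[m]),"zmax",P[m][:,2].max())
lev(P,"w")
p,d=eyes.snapshot("top"); lev(pts("top",d),"top")
for k in(1,2,3):
    for x in nets.place_of("top",f"lever{k}_tab")[:3]: print(k,round(x["confidence"],2),np.round(ray_z("top",x["position"][0]*640,x["position"][1]*400,.206),4))
E
python3 st.py
```

```text
clock: 36.75
tool_pos: [0.5585, 0.0924, 0.1767]
eef_rot: [-0.092, 0.996, 0.0, -0.001]
contact_force: [0.4, 0.2, -0.3]
opening: 0.408
finger_force: 0.0
clock: 37.15
tool_pos: [0.4987, 0.1557, 0.2475]
eef_rot: [-0.094, 0.996, 0.001, 0.002]
contact_force: [0.5, -0.1, 0.1]
opening: 0.401
finger_force: 0.0
1968 X -0.08734279036101888 0.03518855127476948 Y [-0.09599802 -0.08143487 -0.06839817] z [0.07363483 0.07844342]
2879 X -0.06660571801736899 0.0546290207010642 Y [-0.01581669 -0.00212551  0.01190779] z [0.07397443 0.07844985]
2312 X -0.0876169554353198 0.04911572005196552 Y [0.06490974 0.07846279 0.09278758] z [0.07360604 0.07843055]
w 0 801 Xtop 0.07333023199839361 Y -0.0017340393555880865 zmax 0.17909987999729807
top -0.08 114 Xtop 0.08556259343619192 Y -0.07992422430661775 zmax 0.22181506902129278
top 0 11 Xtop 0.10153626931724309 Y -0.002241122168385817 zmax 0.21928623556052318
top 0.08 80 Xtop 0.08964642305261758 Y 0.07966391192690475 zmax 0.22128579486058264
1 0.63 [0.6243 0.2681 0.206 ]
2 0.3 [0.5053 0.2285 0.206 ]
2 0.26 [ 0.5982 -0.3595  0.206 ]
3 0.61 [0.6518 0.1074 0.206 ]
3 0.52 [0.737  0.3403 0.206 ]
t 37.4 q [ 0.15  0.67 -0.89  1.85  0.64  0.94  0.71] tcp [0.4993 0.1506 0.2446] psi 0.181 F [-0.  -0.2 -0.2] open 0.401 ff 0.0
```

View pics/w9.png

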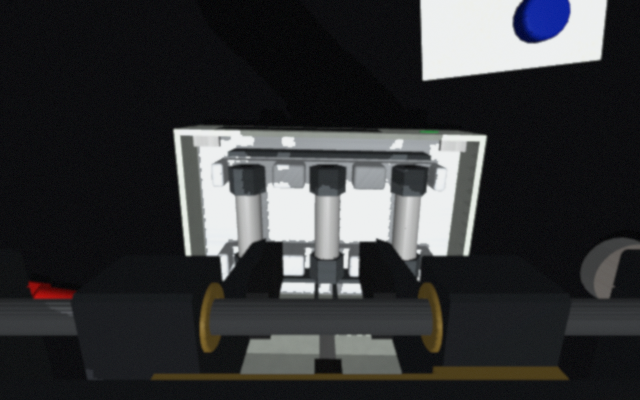

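All three columns are home, with front nuts at (247,180), (327,180) and (408,180). Next I'll shut the right lever.

```bash
python3 -m pendant '[{"dx":40,"dy":-25,"dz":-20,"twist":0,"claw":0.4},{"dx":80,"dy":-45,"dz":-40,"twist":0,"claw":0.4},{"dx":115,"dy":-48,"dz":-46,"twist":0,"claw":0.4},{"dx":140,"dy":-44,"dz":-46,"twist":0,"claw":0.4},{"dx":158,"dy":-41,"dz":-46,"twist":0,"claw":0.4},{"dx":158,"dy":-41,"dz":-46,"twist":0,"claw":0.4}]'; python3 st.py
python3 -m pendant '[{"dx":0,"dy":0,"dz":0,"twist":0,"claw":0},{"dx":0,"dy":0,"dz":0,"twist":0,"claw":0},{"dx":0,"dy":0,"dz":0,"twist":0,"claw":0},{"dx":0,"dy":0,"dz":0,"twist":0,"claw":0}]' 15; python3 st.py
```

```text
clock: 38.0
tool_pos: [0.6586, 0.1101, 0.1978]
eef_rot: [-0.09, 0.996, 0.0, -0.0]
contact_force: [-0.2, -0.0, -0.1]
opening: 0.403
finger_force: 0.0
t 38.0 q [ 0.16  0.91 -0.83  1.45  0.71  1.1   0.95] tcp [0.6586 0.1101 0.1978] psi 0.18 F [-0.2 -0.  -0.1] open 0.403 ff 0.0
clock: 38.4
tool_pos: [0.6564, 0.11, 0.1996]
eef_rot: [-0.091, 0.996, -0.001, -0.001]
contact_force: [-1.4, -3.4, -0.6]
opening: 0.155
finger_force: 15.0
t 38.4 q [ 0.16  0.9  -0.83  1.45  0.71  1.11  0.95] tcp [0.6564 0.11   0.1996] psi 0.182 F [-1.4 -3.4 -0.6] open 0.155 ff 15.0
```

```bash
python3 -m pendant '[{"dx":-18,"dy":-3,"dz":1,"twist":0,"claw":0},{"dx":-42,"dy":-8,"dz":-3,"twist":0,"claw":0},{"dx":-65,"dy":-12,"dz":-11,"twist":0,"claw":0},{"dx":-86,"dy":-16,"dz":-24,"twist":0,"claw":0},{"dx":-104,"dy":-19,"dz":-40,"twist":0,"claw":0},{"dx":-118,"dy":-21,"dz":-60,"twist":0,"claw":0},{"dx":-128,"dy":-23,"dz":-83,"twist":0,"claw":0},{"dx":-134,"dy":-24,"dz":-108,"twist":0,"claw":0}]'
python3 -m pendant '[{"dx":0,"dy":0,"dz":-2,"twist":0,"claw":0},{"dx":0,"dy":0,"dz":-2,"twist":0,"claw":0}]'; python3 st.py
```

```text
clock: 39.2
tool_pos: [0.522, 0.0872, 0.0918]
eef_rot: [-0.091, 0.996, 0.0, 0.0]
contact_force: [1.7, -1.8, 1.3]
opening: 0.164
finger_force: 15.0
clock: 39.4
tool_pos: [0.5214, 0.087, 0.0894]
eef_rot: [-0.091, 0.996, -0.001, -0.002]
contact_force: [-4.5, -1.1, -1.4]
opening: 0.159
finger_force: 15.0
t 39.4 q [ 0.15  0.89 -0.7   1.95  0.94  0.66  0.6 ] tcp [0.5214 0.087  0.0894] psi 0.183 F [-4.5 -1.1 -1.4] open 0.159 ff 15.0
```

```bash
python3 -m pendant '[{"dx":0,"dy":0,"dz":0,"twist":0,"claw":0.4},{"dx":0,"dy":0,"dz":0,"twist":0,"claw":0.4},{"dx":0,"dy":0,"dz":45,"twist":0,"claw":0.4},{"dx":0,"dy":20,"dz":90,"twist":0,"claw":0.4},{"dx":20,"dy":60,"dz":108,"twist":0,"claw":0.4},{"dx":60,"dy":90,"dz":108,"twist":0,"claw":0.4},{"dx":95,"dy":97,"dz":108,"twist":0,"claw":0.4},{"dx":126,"dy":102,"dz":108,"twist":0,"claw":0.4}]'
python3 -m pendant '[{"dx":0,"dy":0,"dz":0,"twist":0,"claw":0.4},{"dx":0,"dy":0,"dz":0,"twist":0,"claw":0},{"dx":0,"dy":0,"dz":0,"twist":0,"claw":0},{"dx":0,"dy":0,"dz":0,"twist":0,"claw":0},{"dx":0,"dy":0,"dz":0,"twist":0,"claw":0}]' 15; python3 st.py
```

```text
clock: 40.2
tool_pos: [0.6511, 0.1913, 0.1994]
eef_rot: [-0.092, 0.996, 0.001, 0.001]
contact_force: [-11.2, 0.0, 3.7]
opening: 0.397
finger_force: 0.0
clock: 40.7
tool_pos: [0.6491, 0.1898, 0.1982]
eef_rot: [-0.092, 0.996, 0.001, 0.001]
contact_force: [-1.0, 0.9, 1.7]
opening: 0.161
finger_force: 15.0
t 40.7 q [ 0.03  0.91 -0.82  1.42  0.7   1.11  0.85] tcp [0.6491 0.1898 0.1982] psi 0.183 F [-1.   0.9  1.7] open 0.161 ff 15.0
```

```bash
python3 -m pendant '[{"dx":-18,"dy":-3,"dz":1,"twist":0,"claw":0},{"dx":-42,"dy":-8,"dz":-3,"twist":0,"claw":0},{"dx":-65,"dy":-12,"dz":-11,"twist":0,"claw":0},{"dx":-86,"dy":-16,"dz":-24,"twist":0,"claw":0},{"dx":-104,"dy":-19,"dz":-40,"twist":0,"claw":0},{"dx":-118,"dy":-21,"dz":-60,"twist":0,"claw":0},{"dx":-128,"dy":-23,"dz":-83,"twist":0,"claw":0},{"dx":-134,"dy":-24,"dz":-108,"twist":0,"claw":0}]'
python3 -m pendant '[{"dx":0,"dy":0,"dz":-2,"twist":0,"claw":0},{"dx":0,"dy":0,"dz":-2,"twist":0,"claw":0}]'; python3 st.py
python3 -m pendant '[{"dx":0,"dy":0,"dz":0,"twist":0,"claw":0.4},{"dx":0,"dy":0,"dz":0,"twist":0,"claw":0.4},{"dx":0,"dy":0,"dz":45,"twist":0,"claw":0.4},{"dx":0,"dy":20,"dz":90,"twist":0,"claw":0.4},{"dx":20,"dy":60,"dz":109,"twist":0,"claw":0.4},{"dx":60,"dy":90,"dz":109,"twist":0,"claw":0.4},{"dx":95,"dy":98,"dz":109,"twist":0,"claw":0.4},{"dx":117,"dy":103,"dz":109,"twist":0,"claw":0.4}]'
python3 st.py
```

```text
clock: 41.5
tool_pos: [0.5138, 0.1668, 0.0901]
eef_rot: [-0.092, 0.996, 0.001, 0.0]
contact_force: [1.4, 2.2, 1.1]
opening: 0.159
finger_force: 15.0
clock: 41.7
tool_pos: [0.5129, 0.1666, 0.0874]
eef_rot: [-0.092, 0.996, 0.001, -0.002]
contact_force: [-4.2, 4.4, -2.2]
opening: 0.158
finger_force: 15.0
t 41.7 q [-0.    0.9  -0.69  1.92  0.92  0.67  0.48] tcp [0.5129 0.1666 0.0874] psi 0.185 F [-4.2  4.4 -2.2] open 0.158 ff 15.0
clock: 42.5
tool_pos: [0.6349, 0.2687, 0.1972]
eef_rot: [-0.091, 0.996, 0.0, 0.001]
contact_force: [-0.2, -0.5, -0.4]
opening: 0.398
finger_force: 3.2
t 42.5 q [-0.1   0.93 -0.8   1.37  0.69  1.13  0.76] tcp [0.6349 0.2687 0.1972] psi 0.182 F [-0.2 -0.5 -0.4] open 0.398 ff 3.2
```

```bash
python3 -m pendant '[{"dx":0,"dy":0,"dz":0,"twist":0,"claw":0},{"dx":0,"dy":0,"dz":0,"twist":0,"claw":0},{"dx":0,"dy":0,"dz":0,"twist":0,"claw":0},{"dx":0,"dy":0,"dz":0,"twist":0,"claw":0}]' 15; python3 st.py
python3 -m pendant '[{"dx":-18,"dy":-3,"dz":1,"twist":0,"claw":0},{"dx":-42,"dy":-8,"dz":-3,"twist":0,"claw":0},{"dx":-65,"dy":-12,"dz":-11,"twist":0,"claw":0},{"dx":-86,"dy":-16,"dz":-24,"twist":0,"claw":0},{"dx":-104,"dy":-19,"dz":-40,"twist":0,"claw":0},{"dx":-118,"dy":-21,"dz":-60,"twist":0,"claw":0},{"dx":-128,"dy":-23,"dz":-83,"twist":0,"claw":0},{"dx":-134,"dy":-24,"dz":-107,"twist":0,"claw":0}]'
python3 -m pendant '[{"dx":0,"dy":0,"dz":-2,"twist":0,"claw":0},{"dx":0,"dy":0,"dz":-2,"twist":0,"claw":0}]'; python3 st.py
python3 -m pendant '[{"dx":0,"dy":0,"dz":0,"twist":0,"claw":0.4},{"dx":0,"dy":0,"dz":0,"twist":0,"claw":0.4},{"dx":0,"dy":0,"dz":45,"twist":0,"claw":0.4},{"dx":0,"dy":-20,"dz":90,"twist":0,"claw":0.4},{"dx":0,"dy":-60,"dz":130,"twist":0,"claw":0.4},{"dx":0,"dy":-75,"dz":165,"twist":0,"claw":0.4},{"dx":0,"dy":-75,"dz":165,"twist":0,"claw":0.4},{"dx":0,"dy":-75,"dz":165,"twist":0,"claw":0.4}]'
cat > lv.py <<'E'
from h import *
s=r.get_state(); p,d=eyes.snapshot("wrist"); cv2.imwrite("pics/w10.png",p); P=pts("wrist",d,s)
ex=np.array([.985,.174]);ey=np.array([-.174,.985]);c=np.array([.552,.1732])
h=P[...,:2]-c; X=h@ex;Y=h@ey
for y0 in(-.08,0,.08):
    m=(P[...,2]>.085)&(P[...,2]<.16)&(abs(Y-y0)<.012)&(X<-.02)&(X>-.08)
    print("tab",m.sum(),"X",X[m].min(),X[m].max(),"Y",np.median(Y[m]),"z",np.percentile(P[m][:,2],[5,50,95]))
for x in [q for k in(1,2,3) for q in nets.place_of("wrist",f"lever{k}_tab")[:1]]: print(x,np.round(ray_z("wrist",x["position"][0]*640,x["position"][1]*400,.099,s),4))
E
python3 lv.py
```

```text
clock: 42.9
tool_pos: [0.6318, 0.2681, 0.1969]
eef_rot: [-0.091, 0.996, 0.0, 0.0]
contact_force: [0.0, 0.0, 0.1]
opening: 0.158
finger_force: 15.0
t 42.9 q [-0.1   0.92 -0.81  1.38  0.69  1.13  0.76] tcp [0.6318 0.2681 0.1969] psi 0.183 F [0.  0.  0.1] open 0.158 ff 15.0
clock: 43.7
tool_pos: [0.4974, 0.2452, 0.0903]
eef_rot: [-0.092, 0.996, 0.001, 0.001]
contact_force: [4.0, 1.7, 1.4]
opening: 0.158
finger_force: 15.0
clock: 43.9
tool_pos: [0.4967, 0.245, 0.0878]
eef_rot: [-0.092, 0.996, 0.0, -0.001]
contact_force: [-4.2, 1.8, -1.5]
opening: 0.156
finger_force: 15.0
t 43.9 q [-0.15  0.91 -0.68  1.88  0.89  0.69  0.38] tcp [0.4967 0.245  0.0878] psi 0.184 F [-4.2  1.8 -1.5] open 0.156 ff 15.0
clock: 44.7
tool_pos: [0.499, 0.1685, 0.2537]
eef_rot: [-0.09, 0.996, -0.0, 0.001]
contact_force: [0.5, -0.1, -0.3]
opening: 0.399
finger_force: 0.0
tab 774 X -0.0557153291496436 -0.02004685737696981 Y -0.07805010124004755 z [0.08811355 0.11053957 0.11379012]
tab 552 X -0.05554555432648863 -0.020022345697159268 Y -0.0010912760658711785 z [0.08662136 0.10861049 0.11043886]
tab 710 X -0.05497370393942552 -0.02008866574930012 Y 0.07614046427187557 z [0.0874089  0.1095307  0.11200855]
{'position': [0.6322, 0.4983], 'confidence': 0.92} [0.4993 0.2453 0.099 ]
{'position': [0.4909, 0.4895], 'confidence': 0.75} [0.511  0.1632 0.099 ]
{'position': [0.3589, 0.4808], 'confidence': 0.62} [0.5217 0.0869 0.099 ]
```

View pics/w10.png

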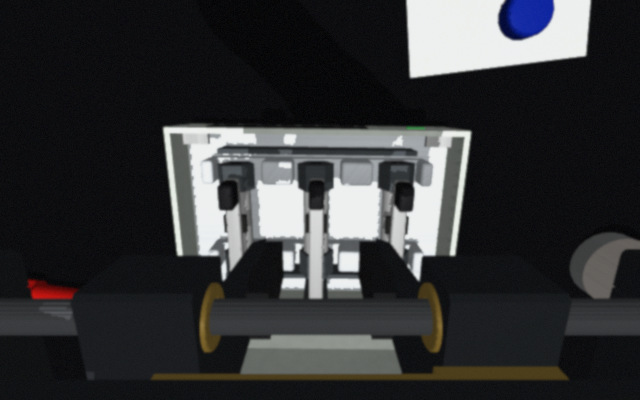

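Levers are shut, with tabs at (228,195), (316,193) and (403,195) and tab tops at 109–110 mm against 109 nominal. The columns still lie below them. Next is the cover.

```bash
python3 -m pendant '[{"dx":10,"dy":2,"dz":48,"twist":0,"claw":0.4},{"dx":30,"dy":4,"dz":92,"twist":0,"claw":0.4},{"dx":75,"dy":11,"dz":98,"twist":0,"claw":0.4},{"dx":120,"dy":18,"dz":98,"twist":0,"claw":0.4},{"dx":165,"dy":25,"dz":98,"twist":0,"claw":0.4},{"dx":200,"dy":31,"dz":98,"twist":0,"claw":0.4},{"dx":208,"dy":32,"dz":98,"twist":0,"claw":0.4},{"dx":208,"dy":32,"dz":98,"twist":0,"claw":0.4}]'; python3 st.py
python3 - <<'E'
from h import *
s=r.get_state(); eyes.snapshot("wrist")
for x in nets.place_of("wrist","cover_grip")[:2]: print(x,np.round(ray_z("wrist",x["position"][0]*640,x["position"][1]*400,.2915,s),4))
eyes.snapshot("top")
for x in nets.place_of("top","cover_grip")[:2]: print(x,np.round(ray_z("top",x["position"][0]*640,x["position"][1]*400,.2915),4))
E
```

```text
clock: 45.7
tool_pos: [0.7064, 0.2027, 0.3477]
eef_rot: [-0.092, 0.996, 0.0, -0.002]
contact_force: [-0.7, 0.4, 0.3]
opening: 0.404
finger_force: 0.0
t 45.7 q [-0.03  0.87 -0.86  0.97  0.62  1.52  1.05] tcp [0.7064 0.2027 0.3477] psi 0.184 F [-0.7  0.4  0.3] open 0.404 ff 0.0
{'position': [0.4967, 0.547], 'confidence': 0.81} [0.7059 0.1995 0.2915]
{'position': [0.4255, 0.2725], 'confidence': 0.69} [0.7085 0.2053 0.2915]
```

```bash
python3 -m pendant '[{"dx":1,"dy":-3,"dz":-35,"twist":0,"claw":0.4},{"dx":1,"dy":-3,"dz":-70,"twist":0,"claw":0.4},{"dx":1,"dy":-3,"dz":-70,"twist":0,"claw":0.4},{"dx":1,"dy":-3,"dz":-70,"twist":0,"claw":0},{"dx":1,"dy":-3,"dz":-70,"twist":0,"claw":0},{"dx":1,"dy":-3,"dz":-70,"twist":0,"claw":0},{"dx":1,"dy":-3,"dz":-70,"twist":0,"claw":0}]' 30;python3 st.py
python3 -m pendant '[{"dx":-24,"dy":-4,"dz":5,"twist":0,"claw":0},{"dx":-48,"dy":-9,"dz":7,"twist":0,"claw":0},{"dx":-73,"dy":-13,"dz":7,"twist":0,"claw":0},{"dx":-97,"dy":-17,"dz":4,"twist":0,"claw":0},{"dx":-121,"dy":-21,"dz":-2,"twist":0,"claw":0},{"dx":-144,"dy":-25,"dz":-11,"twist":0,"claw":0},{"dx":-166,"dy":-29,"dz":-22,"twist":0,"claw":0},{"dx":-187,"dy":-33,"dz":-35,"twist":0,"claw":0}]'; python3 st.py
```

```text
clock: 46.6
tool_pos: [0.7076, 0.1998, 0.2833]
eef_rot: [-0.091, 0.996, 0.001, 0.002]
contact_force: [-0.1, 0.7, 5.9]
opening: 0.177
finger_force: 30.0
t 46.6 q [-0.01  0.92 -0.85  1.09  0.65  1.38  1.  ] tcp [0.7076 0.1998 0.2833] psi 0.183 F [-0.1  0.7  5.9] open 0.177 ff 30.0
clock: 47.4
tool_pos: [0.5209, 0.168, 0.2483]
eef_rot: [-0.092, 0.996, 0.002, 0.003]
contact_force: [3.1, 5.3, -0.4]
opening: 0.177
finger_force: 30.0
t 47.4 q [ 0.12  0.7  -0.9   1.78  0.65  0.98  0.72] tcp [0.5209 0.168  0.2483] psi 0.184 F [ 3.1  5.3 -0.4] open 0.177 ff 30.0
```

```bash
python3 -m pendant '[{"dx":-19,"dy":-3,"dz":-15,"twist":0,"claw":0},{"dx":-37,"dy":-6,"dz":-33,"twist":0,"claw":0},{"dx":-52,"dy":-9,"dz":-52,"twist":0,"claw":0},{"dx":-65,"dy":-11,"dz":-73,"twist":0,"claw":0},{"dx":-76,"dy":-13,"dz":-96,"twist":0,"claw":0},{"dx":-84,"dy":-14,"dz":-119,"twist":0,"claw":0},{"dx":-90,"dy":-15,"dz":-143,"twist":0,"claw":0},{"dx":-92,"dy":-16,"dz":-166,"twist":0,"claw":0}]';python3 st.py
python3 -m pendant '[{"dx":0,"dy":0,"dz":-3,"twist":0,"claw":0},{"dx":0,"dy":0,"dz":-5,"twist":0,"claw":0},{"dx":0,"dy":0,"dz":-7,"twist":0,"claw":0}]'; python3 st.py
```

```text
clock: 48.2
tool_pos: [0.4268, 0.1521, 0.0796]
eef_rot: [-0.093, 0.996, 0.003, -0.0]
contact_force: [-1.6, 4.9, 0.6]
opening: 0.177
finger_force: 30.0
t 48.2 q [-0.09  0.84 -0.58  2.19  1.13  0.46  0.17] tcp [0.4268 0.1521 0.0796] psi 0.186 F [-1.6  4.9  0.6] open 0.177 ff 30.0
clock: 48.5
tool_pos: [0.4266, 0.152, 0.0745]
eef_rot: [-0.093, 0.996, 0.002, 0.0]
contact_force: [-9.5, -0.9, 39.1]
opening: 0.175
finger_force: 30.0
t 48.5 q [-0.1   0.84 -0.56  2.19  1.16  0.45  0.14] tcp [0.4266 0.152  0.0745] psi 0.186 F [-9.5 -0.9 39.1] open 0.175 ff 30.0
```

```bash
python3 -m pendant '[{"dx":0,"dy":0,"dz":0,"twist":0,"claw":0.4},{"dx":0,"dy":0,"dz":0,"twist":0,"claw":0.4},{"dx":0,"dy":0,"dz":35,"twist":0,"claw":0.4},{"dx":0,"dy":0,"dz":80,"twist":0,"claw":0.4},{"dx":10,"dy":-20,"dz":125,"twist":0,"claw":0.4},{"dx":40,"dy":-60,"dz":138,"twist":0,"claw":0.4},{"dx":65,"dy":-95,"dz":138,"twist":0,"claw":0.4},{"dx":75,"dy":-107,"dz":138,"twist":0,"claw":0.4}]';python3 st.py
python3 - <<'E'
from h import *
s=r.get_state(); p,d=eyes.snapshot("wrist"); cv2.imwrite("pics/w11.png",p); P=pts("wrist",d,s)
ex=np.array([.985,.174]);ey=np.array([-.174,.985]);c=np.array([.552,.1732])
def rep(P,n):
    h=P[...,:2]-c; X=h@ex;Y=h@ey
    m=(abs(P[...,2]-.126)<.02)&(abs(X)<.09)&(abs(Y)<.13)&~((abs(abs(Y)-.118)<.03)&(X<-.03))
    A=np.c_[X[m],np.ones(m.sum())]; print(n,m.sum(),"slope,z0",np.linalg.lstsq(A,P[m][:,2],rcond=None)[0])
    m=(P[...,2]>.145)&(P[...,2]<.17)
    for y0 in(-.118,.118):
        k=m&(abs(Y-y0)<.035)&(abs(X+.072)<.035)
        if k.sum()>20: print(n,y0,k.sum(),P[k].mean(0),cv2.minAreaRect((P[k][:,:2]*1000).astype(np.float32)))
rep(P,"w"); p,d=eyes.snapshot("top"); rep(pts("top",d),"top")
E
```

```text
clock: 49.3
tool_pos: [0.506, 0.0367, 0.2109]
eef_rot: [-0.087, 0.996, -0.002, 0.001]
contact_force: [-0.8, -0.7, -0.8]
opening: 0.402
finger_force: 0.0
t 49.3 q [ 0.35  0.7  -0.86  1.93  0.71  0.85  0.85] tcp [0.506  0.0367 0.2109] psi 0.175 F [-0.8 -0.7 -0.8] open 0.402 ff 0.0
w 27942 slope,z0 [0.00463977 0.12637032]
w -0.118 1368 [0.49853036 0.04289015 0.15631685] ((500.1807861328125, 43.331298828125), (49.194068908691406, 10.958441734313965), 9.679713249206543)
top 3962 slope,z0 [0.00362875 0.12580139]
top -0.118 29 [0.48360235 0.04294904 0.15519991] ((483.65985107421875, 42.71626281738281), (16.906068801879883, 10.702094078063965), 4.440213203430176)
top 0.118 81 [0.45949491 0.27723627 0.15567103] ((459.03887939453125, 278.1042785644531), (46.920589447021484, 11.834590911865234), 9.004143714904785)
```

```bash
python3 -m pendant '[{"dx":-1,"dy":-1,"dz":-35,"twist":0,"claw":0.4},{"dx":-1,"dy":-1,"dz":-75,"twist":0,"claw":0.4},{"dx":-1,"dy":-1,"dz":-75,"twist":0,"claw":0.4},{"dx":-1,"dy":-1,"dz":-75,"twist":0,"claw":0},{"dx":-1,"dy":-1,"dz":-75,"twist":0,"claw":0},{"dx":-1,"dy":-1,"dz":-75,"twist":0,"claw":0},{"dx":-1,"dy":-1,"dz":-75,"twist":0,"claw":0}]' 30; python3 st.py
python3 -m pendant '[{"dx":0,"dy":0,"dz":0,"twist":-0.1,"claw":0},{"dx":0,"dy":0,"dz":0,"twist":-0.2,"claw":0},{"dx":0,"dy":0,"dz":0,"twist":-0.3,"claw":0},{"dx":0,"dy":0,"dz":0,"twist":-0.4,"claw":0},{"dx":0,"dy":0,"dz":0,"twist":-0.5,"claw":0},{"dx":0,"dy":0,"dz":0,"twist":-0.6,"claw":0},{"dx":0,"dy":0,"dz":0,"twist":-0.7,"claw":0},{"dx":0,"dy":0,"dz":0,"twist":-0.8,"claw":0}]'
python3 -m pendant '[{"dx":0,"dy":0,"dz":0,"twist":-0.1,"claw":0},{"dx":0,"dy":0,"dz":0,"twist":-0.2,"claw":0},{"dx":0,"dy":0,"dz":0,"twist":-0.3,"claw":0},{"dx":0,"dy":0,"dz":0,"twist":-0.4,"claw":0},{"dx":0,"dy":0,"dz":0,"twist":-0.5,"claw":0},{"dx":0,"dy":0,"dz":0,"twist":-0.6,"claw":0},{"dx":0,"dy":0,"dz":0,"twist":-0.7,"claw":0},{"dx":0,"dy":0,"dz":0,"twist":-0.8,"claw":0}]'; python3 st.py
```

```text
clock: 50.1
tool_pos: [0.501, 0.0449, 0.1358]
eef_rot: [-0.093, 0.996, 0.003, -0.0]
contact_force: [-2.6, 7.2, -2.0]
opening: 0.119
finger_force: 30.0
t 50.1 q [ 0.27  0.8  -0.75  2.01  0.86  0.69  0.71] tcp [0.501  0.0449 0.1358] psi 0.186 F [-2.6  7.2 -2. ] open 0.119 ff 30.0
clock: 50.9
tool_pos: [0.501, 0.0447, 0.1358]
eef_rot: [0.304, 0.953, 0.002, -0.001]
contact_force: [-1.8, 5.9, -0.2]
opening: 0.123
finger_force: 30.0
clock: 51.7
tool_pos: [0.5009, 0.0446, 0.1358]
eef_rot: [0.651, 0.759, 0.001, -0.002]
contact_force: [-2.9, 5.3, 1.1]
opening: 0.122
finger_force: 30.0
t 51.7 q [ 0.02  0.71 -0.32  2.02  0.45  0.48 -0.48] tcp [0.5009 0.0446 0.1358] psi -1.417 F [-2.9  5.3  1.1] open 0.122 ff 30.0
```

```bash
python3 -m pendant '[{"dx":0,"dy":0,"dz":0,"twist":0,"claw":0.4},{"dx":0,"dy":0,"dz":0,"twist":0,"claw":0.4},{"dx":0,"dy":0,"dz":25,"twist":0,"claw":0.4},{"dx":0,"dy":0,"dz":70,"twist":0.15,"claw":0.4},{"dx":-10,"dy":50,"dz":70,"twist":0.3,"claw":0.4},{"dx":-18,"dy":95,"dz":70,"twist":0.45,"claw":0.4},{"dx":-26,"dy":140,"dz":70,"twist":0.6,"claw":0.4},{"dx":-33,"dy":185,"dz":70,"twist":0.75,"claw":0.4}]'
python3 -m pendant '[{"dx":-8,"dy":48,"dz":0,"twist":0.15,"claw":0.4},{"dx":-8,"dy":48,"dz":0,"twist":0.3,"claw":0.4},{"dx":-8,"dy":48,"dz":0,"twist":0.45,"claw":0.4},{"dx":-8,"dy":48,"dz":0,"twist":0.6,"claw":0.4},{"dx":-8,"dy":48,"dz":0,"twist":0.75,"claw":0.4},{"dx":-8,"dy":48,"dz":0,"twist":0.85,"claw":0.4},{"dx":-8,"dy":48,"dz":0,"twist":0.85,"claw":0.4}]'; python3 st.py
```

```text
clock: 52.5
tool_pos: [0.469, 0.2272, 0.2059]
eef_rot: [0.324, 0.946, -0.0, 0.0]
contact_force: [0.4, 1.1, 0.0]
opening: 0.397
finger_force: 0.0
clock: 53.2
tool_pos: [0.4615, 0.2736, 0.2053]
eef_rot: [-0.092, 0.996, -0.0, -0.0]
contact_force: [0.7, 1.2, 0.8]
opening: 0.399
finger_force: 0.0
t 53.2 q [-0.14  0.73 -0.83  1.85  0.7   0.88  0.44] tcp [0.4615 0.2736 0.2053] psi 0.184 F [0.7 1.2 0.8] open 0.399 ff 0.0
```

```bash
python3 -m pendant '[{"dx":-1,"dy":3,"dz":-35,"twist":0,"claw":0.4},{"dx":-1,"dy":3,"dz":-70,"twist":0,"claw":0.4},{"dx":-1,"dy":3,"dz":-70,"twist":0,"claw":0.4},{"dx":-1,"dy":3,"dz":-70,"twist":0,"claw":0},{"dx":-1,"dy":3,"dz":-70,"twist":0,"claw":0},{"dx":-1,"dy":3,"dz":-70,"twist":0,"claw":0},{"dx":-1,"dy":3,"dz":-70,"twist":0,"claw":0}]' 30; python3 st.py
python3 -m pendant '[{"dx":0,"dy":0,"dz":0,"twist":-0.1,"claw":0},{"dx":0,"dy":0,"dz":0,"twist":-0.2,"claw":0},{"dx":0,"dy":0,"dz":0,"twist":-0.3,"claw":0},{"dx":0,"dy":0,"dz":0,"twist":-0.4,"claw":0},{"dx":0,"dy":0,"dz":0,"twist":-0.5,"claw":0},{"dx":0,"dy":0,"dz":0,"twist":-0.6,"claw":0},{"dx":0,"dy":0,"dz":0,"twist":-0.7,"claw":0},{"dx":0,"dy":0,"dz":0,"twist":-0.8,"claw":0}]'
python3 -m pendant '[{"dx":0,"dy":0,"dz":0,"twist":-0.1,"claw":0},{"dx":0,"dy":0,"dz":0,"twist":-0.2,"claw":0},{"dx":0,"dy":0,"dz":0,"twist":-0.3,"claw":0},{"dx":0,"dy":0,"dz":0,"twist":-0.4,"claw":0},{"dx":0,"dy":0,"dz":0,"twist":-0.5,"claw":0},{"dx":0,"dy":0,"dz":0,"twist":-0.6,"claw":0},{"dx":0,"dy":0,"dz":0,"twist":-0.7,"claw":0},{"dx":0,"dy":0,"dz":0,"twist":-0.8,"claw":0}]'; python3 st.py
python3 -m pendant '[{"dx":0,"dy":0,"dz":0,"twist":0,"claw":0.4},{"dx":0,"dy":0,"dz":0,"twist":0,"claw":0.4},{"dx":0,"dy":0,"dz":25,"twist":0,"claw":0.4},{"dx":0,"dy":0,"dz":70,"twist":0,"claw":0.4},{"dx":0,"dy":0,"dz":115,"twist":0,"claw":0.4},{"dx":-20,"dy":-40,"dz":150,"twist":0,"claw":0.4},{"dx":-30,"dy":-85,"dz":150,"twist":0,"claw":0.4},{"dx":-30,"dy":-100,"dz":150,"twist":0,"claw":0.4}]'
python3 - <<'E'
from h import *
s=r.get_state(); p,d=eyes.snapshot("wrist"); cv2.imwrite("pics/w12.png",p); P=pts("wrist",d,s)
p,d=eyes.snapshot("top"); cv2.imwrite("pics/crop12.png",cv2.resize(p[110:260,220:520],None,fx=2.6,fy=2.6))
ex=np.array([.985,.174]);ey=np.array([-.174,.985]);c=np.array([.552,.1732])
for n,Q in(("w",P),("top",pts("top",d))):
    h=Q[...,:2]-c; X=h@ex;Y=h@ey
    m=(abs(Q[...,2]-.126)<.02)&(abs(X)<.09)&(abs(Y)<.09)
    if m.sum()>50: print(n,np.linalg.lstsq(np.c_[X[m],np.ones(m.sum())],Q[m][:,2],rcond=None)[0])
    for y0 in(-.118,.118):
        k=(Q[...,2]>.145)&(Q[...,2]<.17)&(abs(Y-y0)<.035)&(abs(X+.072)<.035)
        if k.sum()>20: print(n,y0,k.sum(),cv2.minAreaRect((Q[k][:,:2]*1000).astype(np.float32)))
E
```

```text
clock: 53.9
tool_pos: [0.4605, 0.2774, 0.1349]
eef_rot: [-0.091, 0.996, 0.001, -0.0]
contact_force: [4.4, 4.9, -20.2]
opening: 0.388
finger_force: 30.0
t 53.9 q [-0.2   0.83 -0.74  1.91  0.82  0.74  0.33] tcp [0.4605 0.2774 0.1349] psi 0.182 F [  4.4   4.9 -20.2] open 0.388 ff 30.0
clock: 54.7
tool_pos: [0.4608, 0.2789, 0.1349]
eef_rot: [0.306, 0.952, 0.002, -0.0]
contact_force: [5.8, 7.4, -23.9]
opening: 0.385
finger_force: 30.0
clock: 55.5
tool_pos: [0.4621, 0.2797, 0.135]
eef_rot: [0.652, 0.758, 0.003, -0.001]
contact_force: [9.1, 3.2, -20.7]
opening: 0.387
finger_force: 29.9
t 55.5 q [-0.44  0.74 -0.31  1.92  0.41  0.54 -0.88] tcp [0.4621 0.2797 0.135 ] psi -1.421 F [  9.1   3.2 -20.7] open 0.387 ff 29.9
clock: 56.3
tool_pos: [0.4282, 0.1727, 0.2879]
eef_rot: [0.652, 0.758, -0.001, 0.001]
contact_force: [-0.5, 0.1, -0.6]
opening: 0.4
finger_force: 0.0
w [0.0053291  0.12658595]
w -0.118 161 ((502.9680480957031, 28.707561492919922), (10.39306926727295, 18.182767868041992), 10.166631698608398)
w 0.118 1103 ((461.05755615234375, 276.1416320800781), (11.373873710632324, 49.4852294921875), 9.959226608276367)
top [0.00442665 0.12578814]
top -0.118 80 ((499.40008544921875, 45.37992477416992), (11.276907920837402, 49.69489669799805), 10.17508602142334)
```

View pics/w12.png

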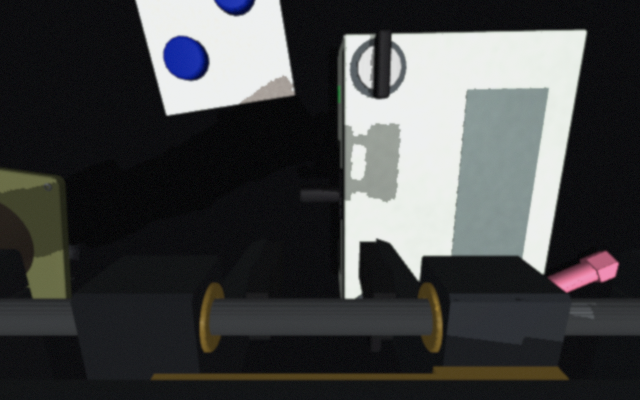

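In the wrist picture the left wing (382,65) lies across the cover. Depth fits put both wings at 10° against the heater's 10°, so both are locked. The cover is flat at 126 mm and the arm is clear, so I'm handing in.

```bash
python3 -c "
from plant import r
print(r.finish_job())"
```

```text
the job is handed in; nothing more can be done
None
```

I handed the job in at about 56 s: all three columns lie home in their own bays with the clamp levers shut, the cover is fully shut and both fasteners are locked by my measurements; the hand-in returned no verdict.

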